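# Find the tube carrier that fits the centrifuge bucket and clamp it in

### The job

Find which of the three tube carriers on the tray nests in the tilted centrifuge bucket standing next to the tray (the one farther left is a spare): try them until one goes fully home, and only then swing the bucket's fork clamp shut over it. Leave the other two carriers standing upright on the tray, and do not disturb the jar and the tweezers there.

Things in the scene. Friction and masses are not known exactly. Their poses are not given: they have to be found in the camera images.
- tray: Flat steel tray lying on the bench, 280 x 260 mm, plate 4 mm thick with a rim 10 mm high all round; it is fixed. Origin: centre of its underside (its floor is 4 mm above). The three carriers stand on it, with a small jar and tweezers.
- carrier_1: One of three grey plastic tube carriers, 90 to 180 g: a block 38 mm high, on its top a middle grip tab 24 long (own x), 12 thick (own y: pinch here), 32 mm high. They differ only in footprint (x by y): one 54 x 36, one 50 x 40, one 46 x 44 mm, unmarked. Foot chamfer 1.5 mm. Origin: centre of underside, z up through the tab; a half turn about z is the same.
- carrier_2: One of three grey plastic tube carriers, 90 to 180 g: a block 38 mm high, on its top a middle grip tab 24 long (own x), 12 thick (own y: pinch here), 32 mm high. They differ only in footprint (x by y): one 54 x 36, one 50 x 40, one 46 x 44 mm, unmarked. Foot chamfer 1.5 mm. Origin: centre of underside, z up through the tab; a half turn about z is the same.
- carrier_3: One of three grey plastic tube carriers, 90 to 180 g: a block 38 mm high, on its top a middle grip tab 24 long (own x), 12 thick (own y: pinch here), 32 mm high. They differ only in footprint (x by y): one 54 x 36, one 50 x 40, one 46 x 44 mm, unmarked. Foot chamfer 1.5 mm. Origin: centre of underside, z up through the tab; a half turn about z is the same.
- bucket_k: Aluminium bucket, 66 x 56 mm, fixed on a stand, mouth leaning 30 deg away from the robot. The one next to the tray (y < 0.32) is to be loaded; the other, farther left, is a spare. Pocket 36 mm deep takes just one of the carriers, 1.6 mm total play in x and y, x along x (or half turned); others stop at the mouth. Home: on the floor, block 2 mm above rim. Origin: pocket floor centre; z out of the mouth, x to the hinge (robot's side).
- clamp_k (a joint): Hinge of the steel fork clamp on bucket_k, rad: 0 shut (0.5 mm over a carrier that is home; cannot shut on one that is not), open 2.1 to 2.4 at start, stop 2.5. Stays where left; 2 N at the bar moves it. Axis: bucket's y through bucket point (40, 0, 45) mm. Two prongs, 8 wide, 5 mm thick, 15 mm either side of the middle, pass beside the tab.
- clamp_k_bar (a point): Centre of the round cross bar at the fork's free end, 10 mm thick, 58 mm long along the bucket's y, 80 mm from the hinge. When closed it lies at bucket point (-40, 0, 43) mm.
- bucket_r: Aluminium bucket, 66 x 56 mm, fixed on a stand, mouth leaning 30 deg away from the robot. The one next to the tray (y < 0.32) is to be loaded; the other, farther left, is a spare. Pocket 36 mm deep takes just one of the carriers, 1.6 mm total play in x and y, x along x (or half turned); others stop at the mouth. Home: on the floor, block 2 mm above rim. Origin: pocket floor centre; z out of the mouth, x to the hinge (robot's side).
- clamp_r (a joint): Hinge of the steel fork clamp on bucket_r, rad: 0 shut (0.5 mm over a carrier that is home; cannot shut on one that is not), open 2.1 to 2.4 at start, stop 2.5. Stays where left; 2 N at the bar moves it. Axis: bucket's y through bucket point (40, 0, 45) mm. Two prongs, 8 wide, 5 mm thick, 15 mm either side of the middle, pass beside the tab.
- clamp_r_bar (a point): Centre of the round cross bar at the fork's free end, 10 mm thick, 58 mm long along the bucket's y, 80 mm from the hinge. When closed it lies at bucket point (-40, 0, 43) mm.
- jar: Small closed jar standing on the tray, 26 mm across, 45 mm high. Origin: centre of its underside. Bystander.
- tweezers: Steel tweezers lying on the tray, about 120 mm long along own x, 8 mm high. Origin: middle, underside. Bystander.
Mind the look-alikes: they are no part of the job. What is shaped like the part that bears bucket_r but green is not meant.

How it is judged:
By the outcome, as a careful person would: the job done as asked, in the order asked, and still so for the second after the job is handed in, with the robot touching nothing.
It also fails if it takes over 72 s, if anything falls off the work surface, if the arm or the gripper's body presses on something with over 40 N, if the wrist force passes 120 N, or if a joint passes its speed limit or range.

### The arm

A 7-joint arm with a two-finger parallel gripper is mounted at the origin on the work surface. World frame = base frame: x ahead of the robot, y to its left, z up, the work surface at z = 0. Lengths are in m, angles in degrees, forces in N, time in s.
With the tool pointing down it reaches from about 0.425 to 0.975 m from the base axis. Payload 16.7 kg.
Tool frame: the origin (TCP) lies at the very end of the fingers, on their centre line; the grasp point (between the pads) lies 19 mm behind it (grip_depth is the distance from the TCP to the grasp point, in m); x points along the fingers, y is the direction in which the jaws open and shut, and the axes are right-handed (so a half turn about x gives the same grasp; the last joint's range is limited). The gripper opens to 85 mm and grips with 20 to 120 N. Pads are 22 mm wide; open, the fingers measure 114 mm over their backs; the gripper's body (76 mm by 85 mm) begins 54 mm behind the grasp point. The pads swing forward as they close: fully open they stand 13 mm farther back than shut.
Start: joints at [56.408, 24.414, 4.234, 92.017, -1.954, 63.644, -3.845], TCP at [0.286, -0.612, 0.231] pointing down, gripper open.
Joint ranges: [-163.25, 163.25], [-28.42, 122.38], [-70.27, 78.77], [12.13, 141.07], [-58.53, 238.53], [9.26, 117.41], [-156.51, 156.51]. Speed limits (degrees/s): [108.29, 108.29, 136.94, 136.94, 172.46, 172.46, 172.46].

### API

Orientations are given as a 3x3 rotation matrix whose columns are the frame's x, y, z axes.
In Python, from bench import read_state, snapshot, calibration, job_done, grip_depth gives the robot as it stands.
- The arm moves only by the tool drive_tool, never from a script. Its argument "motion" is a list of rows, each an object of numbers: "dx", "dy", "dz": the shift along the tool's x, y, z in mm; "twist": the turn about the tool's x in rad; "claw": the gripper command: -1 is fully open, 1 is shut, values between are in proportion. In form: [{"dx": .., "dy": .., "dz": .., "twist": .., "claw": ..}, ...]. A call has 1 to 5 rows; each row shifts and turns the pose as measured when the row begins, along the tool's axes as they then stand; what a row does not reach is not made up. A row lasts 1/12 s, in which the tool goes at most 41.7 mm and 7.16 degrees, less where a joint would pass 70% of its speed; a pose out of reach is approached as far as the arm can. A call with a gripper value outside its range is refused whole. The fingers move at their own pace and stop on an object; "grip_force" is the grip in N (left out, the last holds). Time passes only in rows, so rows that do not move let the fingers close. It gives the time, the measured TCP pose, the force and the opening at its end, in the units of the state.
- read_state(): the state, without advancing time (a new reading comes with each control period).
- snapshot(name): name is "scene" or "top"; returns the picture (400x640x3 uint8, blue, green, red); there is no depth.
- calibration(name): a dict with "camera_matrix" (3x3 intrinsics, pixels), "k1" (the pictures are not rectified: a ray, as slopes to the right and down, at radius r is drawn at 1 + k1 r^2 times it, then the intrinsics apply), "cam_to_world" (4x4, takes a point from camera to world coordinates). Camera axes: x right, y down, z forward; pixel columns grow to the right and rows downward; lengths in m; the calibration is good to about 2 mm. A picture is of the moment at which its call begins. calibration takes no time and is no camera call.
- job_done(): hands the job in, once; it reports no verdict.
The state is a dict: "t": time; "joint_positions": joint angles; "qvel": joint speeds; "tau": joint torques, N m; "ee_pos": TCP position; "orientation": TCP orientation; "ft_force": force on the tool from outside, world axes, zero at the start; "torque": the same for the moment, N m; "width": opening from 0.0 (shut) to 1.0 (fully open).
Only numpy, scipy, OpenCV 4.12 (cv2) and the standard library are available. Lean on these libraries where they do the work, as an engineer would, in place of code of your own. Each camera call takes 0.05 s, during which the arm holds its last target.

## Working session

There is one attempt and no reset: what is moved stays moved. The work goes in short steps, Python scripts to look and compute and a tool call to move; the robot and the scene stay as the last step left them, time stands still between calls to the robot, and variables do not carry over. Pictures are saved under pics/ and viewed, and the job is handed in when it is done.

Besides the shell and the picture viewer there is one more tool, called after "Call:" as a command line: name --argument value ..., lists and objects as JSON in quotes. drive_tool: Moves the arm, as the interface text tells. Its arguments: {"type":"object","properties":{"motion":{"type":"array"},"grip_force":{"type":"number"}},"required":["motion"]}

```bash
mkdir -p pics; ls
python3 - <<'E'
from bench import *
import cv2
print(read_state())
for n in ("scene","top"):
    im=snapshot(n); cv2.imwrite(f"pics/{n}0.png",im)
    c=calibration(n); print(n,c)
print(grip_depth)
E
```

```text
pics
{'t': 0.0, 'joint_positions': array([56.40689779, 24.44960263,  4.23151715, 92.05196307, -1.95286698,
       63.64285856, -3.84646412]), 'qvel': array([ 0.1026561 , -0.11791539, -0.00148065, -0.02002758, -0.06589191,
       -0.04624447,  0.03145863]), 'tau': array([-1.34307633e-03, -9.49854040e+01,  3.75997782e+00, -4.63522589e+01,
        1.90661912e-02,  1.01878759e-02,  7.65535015e-05]), 'ee_pos': array([ 0.28535785, -0.61127291,  0.23061339]), 'orientation': array([[-6.30036752e-04,  4.22995847e-01, -9.06131401e-01],
       [ 1.09276733e-03, -9.06130749e-01, -4.22996303e-01],
       [-9.99999204e-01, -1.25669401e-03,  1.08659629e-04]]), 'ft_force': array([0.94662808, 0.09788534, 1.1353817 ]), 'torque': array([-0.00975261, -0.01610551, -0.01663207]), 'width': 0.9992159399204865}
scene {'camera_matrix': array([[416.50802486,   0.        , 319.62495481],
       [  0.        , 416.50802486, 197.51632439],
       [  0.        ,   0.        ,   1.        ]]), 'k1': 0.01787206932932311, 'cam_to_world': array([[ 0.57647146,  0.5026533 , -0.6442207 ,  1.28413173],
       [ 0.81692137, -0.37179761,  0.44091498, -0.47309968],
       [-0.01789235, -0.78045256, -0.62495893,  0.91632424],
       [ 0.        ,  0.        ,  0.        ,  1.        ]])}
top {'camera_matrix': array([[380.1450068 ,   0.        , 317.15161778],
       [  0.        , 380.1450068 , 199.6249206 ],
       [  0.        ,   0.        ,   1.        ]]), 'k1': -0.06132743205347778, 'cam_to_world': array([[-0.01450892, -0.99311833,  0.11621302,  0.34032098],
       [-0.99914634,  0.01889577,  0.03673599,  0.06678555],
       [-0.03867912, -0.11558081, -0.99254471,  1.08503393],
       [ 0.        ,  0.        ,  0.        ,  1.        ]])}
0.0187
```

View pics/scene0.png

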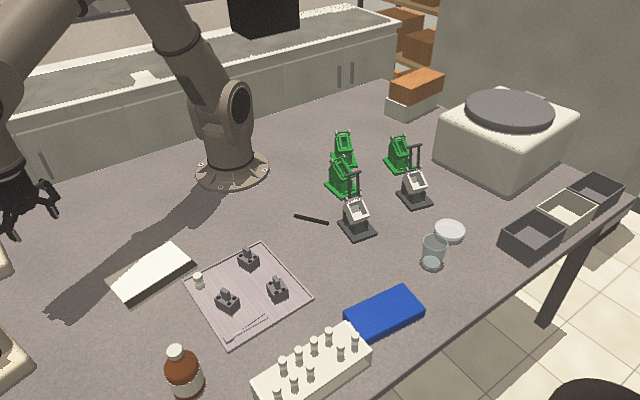

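View pics/top0.png

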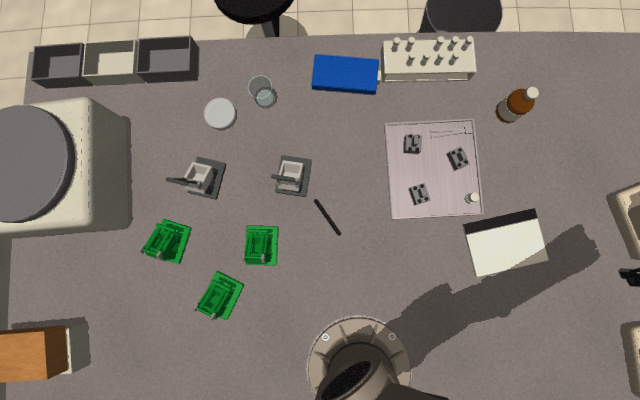

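The scene view shows the tray with three carriers at about (249,258), (228,300) and (277,290). The two grey buckets are at (356,212) and (414,182), and the three green look-alikes are at (345,148), (342,176) and (399,155). In the top view the grey buckets are at (292,172) and (203,177). Next I'll take close crops.

Run:
```python
import cv2
t=cv2.imread("pics/top0.png"); s=cv2.imread("pics/scene0.png")
a=cv2.resize(t[110:230,380:490],None,fx=5,fy=5,interpolation=cv2.INTER_CUBIC); cv2.imwrite("pics/c_tray.png",a)
a=cv2.resize(t[140:210,160:330],None,fx=4.7,fy=4.7,interpolation=cv2.INTER_CUBIC); cv2.imwrite("pics/c_buck.png",a)
a=cv2.resize(s[130:250,310:450],None,fx=5,fy=5,interpolation=cv2.INTER_CUBIC); cv2.imwrite("pics/c_buck_s.png",a)
a=cv2.resize(s[235:350,180:320],None,fx=5,fy=5,interpolation=cv2.INTER_CUBIC); cv2.imwrite("pics/c_tray_s.png",a)
```

```text
(no output)
```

View pics/c_tray.png

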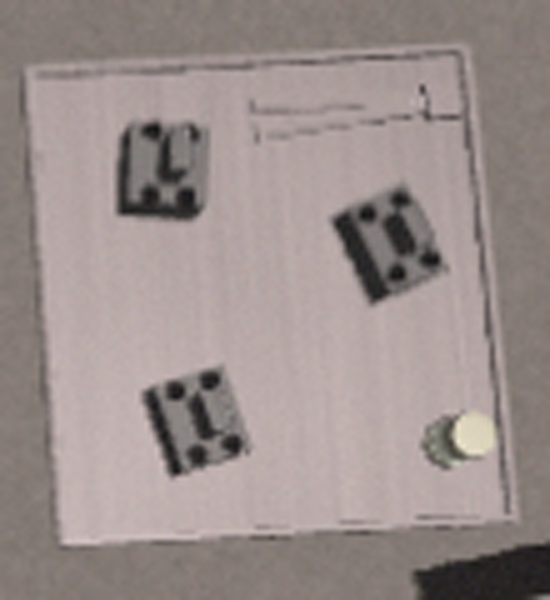

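View pics/c_buck.png

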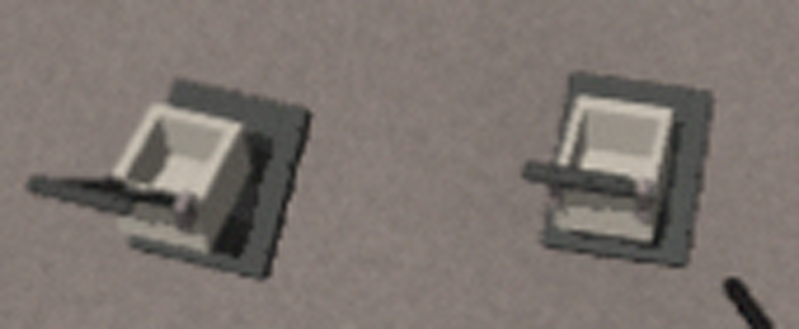

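View pics/c_buck_s.png

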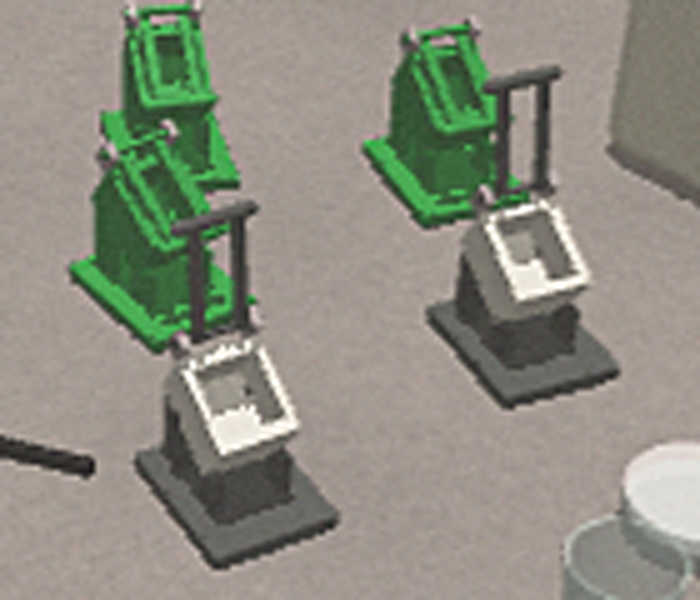

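View pics/c_tray_s.png

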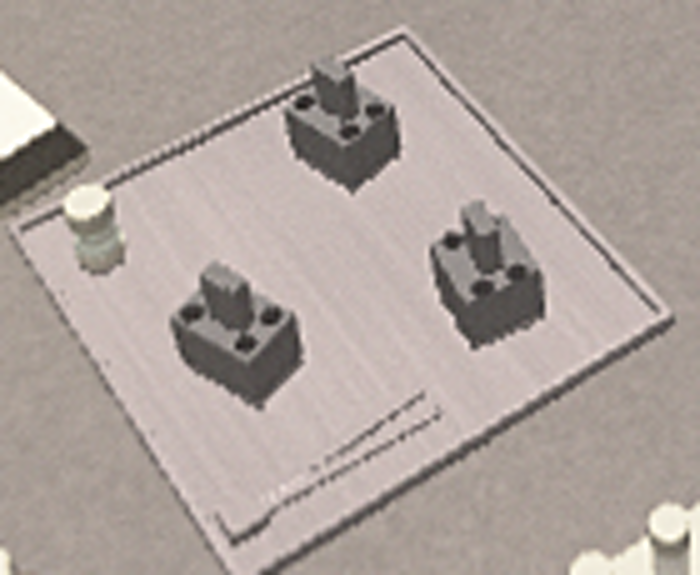

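```bash
cat > h.py <<'E'
import numpy as np, cv2
from bench import calibration
C={n:calibration(n) for n in("scene","top")}
def rays(n,p):
    c=C[n];p=np.asarray(p,float).reshape(-1,1,2)
    u=cv2.undistortPoints(p,c["camera_matrix"],np.array([c["k1"],0,0,0,0.]))[:,0]
    d=np.c_[u,np.ones(len(u))]@c["cam_to_world"][:3,:3].T
    return c["cam_to_world"][:3,3],d/np.linalg.norm(d,axis=1)[:,None]
def plane(n,p,z):
    o,d=rays(n,p); return o+d*((z-o[2])/d[:,2])[:,None]
def tri(ps,pt):
    o1,d1=rays("scene",ps);o2,d2=rays("top",pt);out=[]
    for a,b in zip(d1,d2):
        s=np.linalg.lstsq(np.c_[a,-b],o2-o1,rcond=None)[0]
        x,y=o1+a*s[0],o2+b*s[1]; out.append(np.r_[(x+y)/2,np.linalg.norm(x-y)])
    return np.array(out)
def proj(n,P):
    c=C[n];T=np.linalg.inv(c["cam_to_world"]);P=np.asarray(P,float).reshape(-1,3)
    q,_=cv2.projectPoints(P,cv2.Rodrigues(T[:3,:3])[0],T[:3,3],c["camera_matrix"],np.array([c["k1"],0,0,0,0.])); return q[:,0]
E
python3 - <<'E'
import cv2
t=cv2.imread("pics/top0.png"); s=cv2.imread("pics/scene0.png")
def crop(im,x0,y0,x1,y1,f,fn):
    a=cv2.resize(im[y0:y1,x0:x1],None,fx=f,fy=f,interpolation=cv2.INTER_CUBIC)
    for x in range(x0,x1,5): cv2.putText(a,str(x),(int((x-x0+.5)*f),8),0,.3,(0,0,255),1); cv2.line(a,(int((x-x0+.5)*f),10),(int((x-x0+.5)*f),14),(0,0,255),1)
    for y in range(y0,y1,5): cv2.putText(a,str(y),(0,int((y-y0+.5)*f)),0,.3,(0,0,255),1);cv2.line(a,(18,int((y-y0+.5)*f)),(24,int((y-y0+.5)*f)),(0,0,255),1)
    cv2.imwrite(fn,a)
crop(t,268,150,318,200,12,"pics/k_top.png")
crop(s,332,165,382,245,7.5,"pics/k_sc.png")
E
```

```text
(no output)
```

View pics/k_top.png

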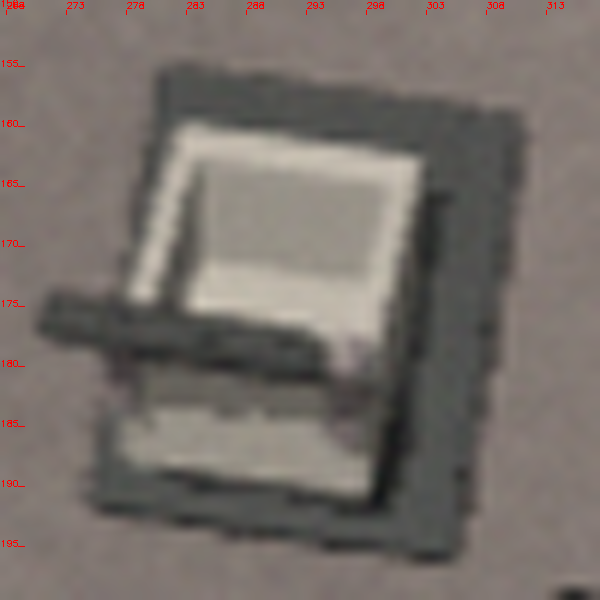

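View pics/k_sc.png

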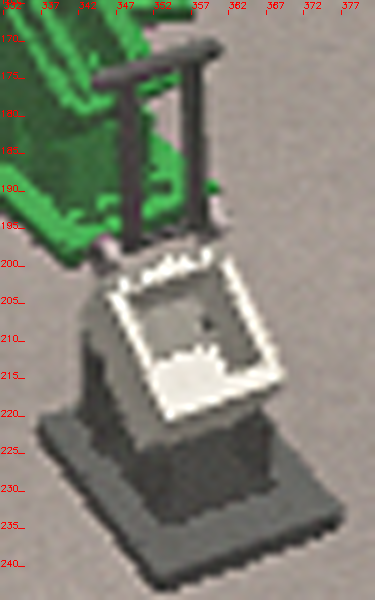

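Run:
```python
from h import *
sc=[(369.2,214.9),(354.2,220.5)]; tp=[(282.7,159.8),(302.9,162.4)]
print(tri(sc,tp))
# base plate corners top
b_s=[(337+.5,220.5),(353.5,242.5),(377,233.5)]  # right-near, right-away, left-away
print(plane("scene",b_s,0.006)); 
b_t=[(281.3,155),(311,158.5),(306,196),(275.5,192)]
print(plane("top",b_t,0.006))
# bar ends
print(tri([(344.2,175.5),(361,171)],[(295,179.5),(271.5,176)]))
```

```text
[[0.57128749 0.1977671  0.06876858 0.00121048]
 [0.56340598 0.14338711 0.06853412 0.00356951]]
[[0.47867324 0.14684577 0.006     ]
 [0.58848484 0.12533962 0.006     ]
 [0.60095684 0.20987463 0.006     ]]
[[0.59957043 0.20936843 0.006     ]
 [0.58706817 0.12283097 0.006     ]
 [0.4777289  0.13855456 0.006     ]
 [0.49105889 0.22647033 0.006     ]]
[[0.49543619 0.15403824 0.19278019 0.00479084]
 [0.50543057 0.21062258 0.1909013  0.0044046 ]]
```

```bash
cat >> h.py <<'E'
hh=np.array([0.989,-0.146,0]);hh/=np.linalg.norm(hh);up=np.array([0,0,1.])
c30,s30=np.cos(np.pi/6),.5
XB=-c30*hh+s30*up; ZB=s30*hh+c30*up; YB=np.cross(ZB,XB); O=np.array([.5213,.1772,.054])
def b2w(p): return O+np.asarray(p,float)/1000@np.array([XB,YB,ZB])
E
python3 - <<'E'
from h import *
ims={n:cv2.imread(f"pics/{n}0.png") for n in("scene","top")}
xs=np.arange(-45,45,.2);ys=np.arange(-40,40,.2)
out=[]
for n in ims:
    X,Y=np.meshgrid(xs,ys,indexing="ij")
    P=b2w(np.c_[X.ravel(),Y.ravel(),0*X.ravel()+36])
    q=proj(n,P).reshape(X.shape+(2,)).astype(np.float32)
    a=cv2.remap(ims[n],q[...,0],q[...,1],cv2.INTER_CUBIC)
    for (u,v) in ((66,56),(55.6,37.6),(51.6,41.6),(47.6,45.6)): pass
    for k in range(-40,41,10):
        i=int((k+45)/.2); cv2.line(a,(0,i),(8,i),(0,0,255),1)
        i=int((k+40)/.2)
        if i<400: cv2.line(a,(i,0),(i,8),(0,0,255),1)
    out.append(a)
cv2.imwrite("pics/rect.png",np.hstack(out))
E
```

```text
(no output)
```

View pics/rect.png

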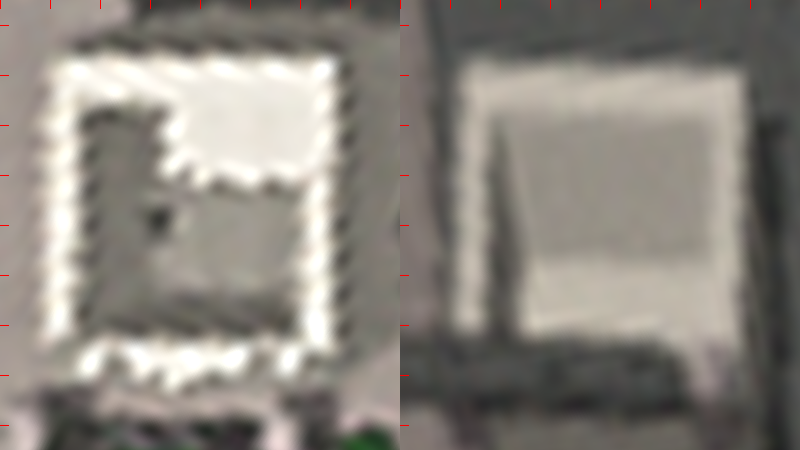

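The pocket comes out at about 45 x 45 mm with thin side walls (5 mm in y, about 9 mm in x), so the 46x44 carrier should be the match. Now I'll measure the carriers.

Run:
```python
from h import *
ims={n:cv2.imread(f"pics/{n}0.png") for n in("scene","top")}
# tray region rectified at block-top plane z=.042 : x .45...75 ; y
cs=plane("top",[(412,144),(457,158),(420,193)],.042); print(cs)
for i,c in enumerate(cs):
  row=[]
  for z in (.042,.074):
   for n in ims:
    g=np.arange(-45,45,.3)
    X,Y=np.meshgrid(c[0]-g/1000,c[1]-g/1000,indexing="ij")
    q=proj(n,np.c_[X.ravel(),Y.ravel(),0*X.ravel()+z]).reshape(X.shape+(2,)).astype(np.float32)
    a=cv2.remap(ims[n],q[...,0],q[...,1],cv2.INTER_CUBIC)
    for k in range(0,300,33): cv2.line(a,(k,0),(k,5),(0,0,255),1);cv2.line(a,(0,k),(5,k),(0,0,255),1)
    row.append(a)
  out=np.vstack([np.hstack(row[:2]),np.hstack(row[2:])]); cv2.imwrite(f"pics/car{i}.png",out)
```

```text
[[ 0.6141419  -0.16255639  0.042     ]
 [ 0.57175122 -0.28609297  0.042     ]
 [ 0.47541714 -0.17823012  0.042     ]]
```

View pics/car0.png

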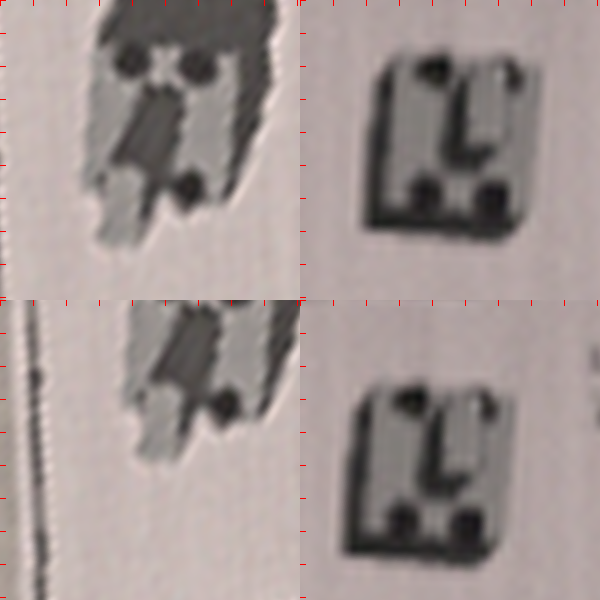

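View pics/car1.png

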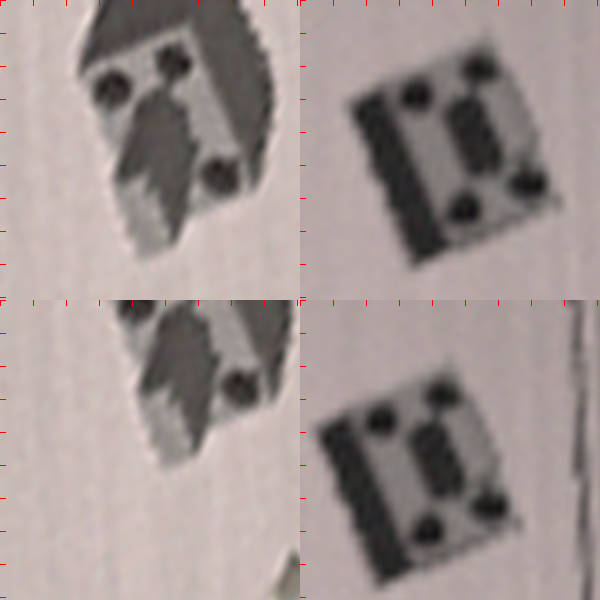

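View pics/car2.png

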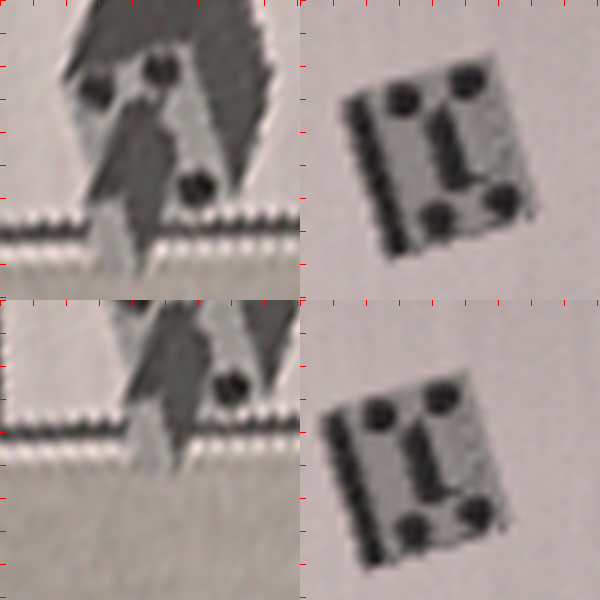

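Tops measured in the top view at z=0.042: the carrier at pixel (412,144) is about 46x45, the one at (457,158) about 53x35, and the one at (420,193) about 50x38.

**What could be mistaken for a target:**
- Carriers: top view (412,144), (457,158) and (420,193). I choose (412,144), at world (0.6205, -0.1664) with yaw about -5°.
- Buckets: grey at (292,172) is k, with y=0.177. Grey at (203,177) is the spare. The green ones at (167,241), (262,245) and (219,295) are not meant.

The crops above confirm the choice, so I start moving.

Call:
drive_tool --motion '[{"dx": 0, "dy": -18.7, "dz": -35.1, "twist": 0, "claw": -1}, {"dx": 0, "dy": -18.7, "dz": -35.1, "twist": 0, "claw": -1}, {"dx": 0, "dy": -18.7, "dz": -35.1, "twist": 0, "claw": -1}, {"dx": 0, "dy": -18.7, "dz": -35.1, "twist": 0, "claw": -1}, {"dx": 0, "dy": -18.7, "dz": -35.1, "twist": 0, "claw": -1}]' --grip_force 25

```text
t: 0.52
ee_pos: [0.4001, -0.4544, 0.2277]
orientation: [[-0.006, 0.409, -0.913], [0.0, -0.913, -0.409], [-1.0, -0.003, 0.006]]
ft_force: [0.5, 0.3, -0.7]
width: 0.996
```

Call:
drive_tool --motion '[{"dx": 0, "dy": -18.7, "dz": -35.1, "twist": 0, "claw": -1}, {"dx": 0, "dy": -18.7, "dz": -35.1, "twist": 0, "claw": -1}, {"dx": 0, "dy": -18.7, "dz": -35.1, "twist": 0, "claw": -1}, {"dx": 0, "dy": -18.7, "dz": -35.1, "twist": 0, "claw": -1}, {"dx": 0, "dy": -18.7, "dz": -35.1, "twist": 0, "claw": -1}]'

```text
t: 0.93
ee_pos: [0.5254, -0.2884, 0.2262]
orientation: [[-0.008, 0.407, -0.913], [0.001, -0.913, -0.407], [-1.0, -0.004, 0.007]]
ft_force: [-0.2, -1.3, 0.4]
width: 1.0
```

Call:
drive_tool --motion '[{"dx": 0, "dy": 0, "dz": 0, "twist": 0.11, "claw": -1}, {"dx": 0, "dy": 0, "dz": 0, "twist": 0.11, "claw": -1}, {"dx": 0, "dy": 0, "dz": 0, "twist": 0.11, "claw": -1}, {"dx": 0, "dy": 0, "dz": 0, "twist": 0.11, "claw": -1}, {"dx": 0, "dy": 0, "dz": 0, "twist": 0.09, "claw": -1}]'

```text
t: 1.35
ee_pos: [0.5321, -0.2753, 0.2244]
orientation: [[-0.008, -0.112, -0.994], [0.006, -0.994, 0.112], [-1.0, -0.005, 0.009]]
ft_force: [-1.0, -0.6, 0.2]
width: 1.004
```

```bash
cat >> h.py <<'E'
from bench import read_state
def go(target,yaw=None):
    """print tool-frame shift in mm to the world target; yaw of -tool y dir minus 90"""
    s=read_state();R=np.array(s["orientation"]);p=np.array(s["ee_pos"])
    d=R.T@(np.asarray(target)-p)*1000
    y=R[:,1]*np.sign(R[1,1]); a=np.degrees(np.arctan2(-y[0],y[1]))
    print("t",round(s["t"],2),"pos",p.round(4),"F",np.round(s["ft_force"],1),"T",np.round(s["torque"],2),"w",round(s["width"],3),"yaw",a.round(2),"xax",R[:,0].round(3))
    print("dx,dy,dz",d.round(1),"" if yaw is None else "twist %.3f"%np.radians(a-yaw))
E
python3 -c "
from h import *
go([.6205,-.1664,.12],-5.2)"
```

```text
t 1.35 pos [ 0.5321 -0.2753  0.2244] F [-1.  -0.6  0.2] T [ 0.01 -0.01 -0.01] w 1.004 yaw -6.46 xax [-0.008  0.006 -1.   ]
dx,dy,dz [ 104.3 -117.6  -76.5] twist -0.022
```

Call:
drive_tool --motion '[{"dx": 20, "dy": -27, "dz": -18, "twist": -0.022, "claw": -1}, {"dx": 20, "dy": -27, "dz": -18, "twist": 0, "claw": -1}, {"dx": 20, "dy": -27, "dz": -18, "twist": 0, "claw": -1}, {"dx": 20, "dy": -27, "dz": -18, "twist": 0, "claw": -1}, {"dx": 0, "dy": 0, "dz": 0, "twist": 0, "claw": -1}]'

```text
t: 1.77
ee_pos: [0.6165, -0.1734, 0.1416]
orientation: [[-0.007, -0.103, -0.995], [0.004, -0.995, 0.103], [-1.0, -0.003, 0.007]]
ft_force: [-0.6, 1.0, 0.2]
width: 0.997
```

```bash
python3 -c "
from h import *
go([.6205,-.1664,.09],-5.2)"
```

```text
t 1.77 pos [ 0.6165 -0.1734  0.1416] F [-0.6  1.   0.2] T [0.05 0.04 0.02] w 0.997 yaw -5.94 xax [-0.007  0.004 -1.   ]
dx,dy,dz [51.6 -7.2 -3.6] twist -0.013
```

Call:
drive_tool --motion '[{"dx": 15, "dy": -7, "dz": -3.5, "twist": -0.013, "claw": -1}, {"dx": 15, "dy": 0, "dz": 0, "twist": 0, "claw": -1}, {"dx": 0, "dy": 0, "dz": 0, "twist": 0, "claw": -1}]'

```text
t: 2.02
ee_pos: [0.6211, -0.1631, 0.1082]
orientation: [[-0.01, -0.086, -0.996], [0.005, -0.996, 0.086], [-1.0, -0.004, 0.01]]
ft_force: [-1.3, -0.2, 0.1]
width: 1.002
```

```bash
python3 -c "
from h import *
go([.6205,-.1664,.048],-5.2)
for n in ('scene','top'):
  from bench import snapshot
  im=snapshot(n); print(proj(n,[.6205,-.1664,.074]))
  u,v=proj(n,[.6205,-.1664,.074])[0].astype(int)
  cv2.imwrite(f'pics/g_{n}.png',cv2.resize(im[max(0,v-50):v+50,u-50:u+50],None,fx=5,fy=5,interpolation=2))"
python3 -c "
import cv2,numpy as np
cv2.imwrite('pics/g.png',cv2.resize(np.hstack([cv2.imread('pics/g_scene.png'),cv2.imread('pics/g_top.png')]),(800,400)))"
```

```text
t 2.02 pos [ 0.6211 -0.1631  0.1082] F [-1.3 -0.2  0.1] T [-0.01  0.07 -0.03] w 1.002 yaw -4.91 xax [-0.01   0.005 -1.   ]
dx,dy,dz [60.2  3.6 -0.3] twist 0.005
[[274.86574052 277.81035496]]
[[415.74264097 138.63675998]]
```

View pics/g.png

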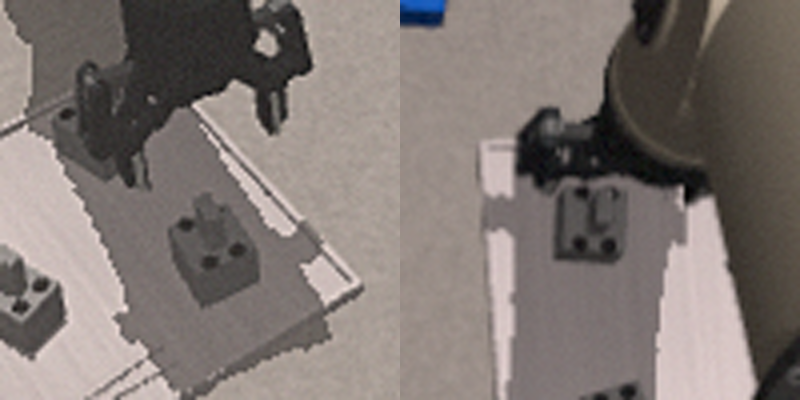

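```bash
python3 -c "
from h import *
for n in ('scene','top'):
  b=proj(n,[.6205,-.1664,.074])[0].astype(int)
  for P in ([.6211,-.1631,.108],[.6211,-.1631,.121],[.6211-.086*.0425,-.1631-.0425,.121],[.6211+.086*.0425,-.1631+.0425,.121],[.6205,-.1664,.074]): print(n,((proj(n,P)[0]-b+50)*4+(0 if n=='scene' else [400,0])).round(0))"
```

```text
scene [204. 166.]
scene [202. 153.]
scene [141. 179.]
scene [262. 127.]
scene [203. 203.]
top [609. 188.]
top [614. 182.]
top [679. 186.]
top [548. 178.]
top [603. 203.]
```

The fingertips and tab in the pictures agree with the projections to about 2 px. Going down to grasp.

Call:
drive_tool --motion '[{"dx": 15, "dy": 3.6, "dz": 0, "twist": 0, "claw": -1}, {"dx": 15, "dy": 0, "dz": 0, "twist": 0, "claw": -1}, {"dx": 14, "dy": 0, "dz": 0, "twist": 0, "claw": -1}, {"dx": 0, "dy": 0, "dz": 0, "twist": 0, "claw": -1}]'

```text
t: 2.45
ee_pos: [0.6234, -0.1696, 0.0702]
orientation: [[-0.001, -0.089, -0.996], [0.003, -0.996, 0.089], [-1.0, -0.003, 0.001]]
ft_force: [-1.0, -0.2, -0.9]
width: 1.003
```

```bash
python3 -c "
from h import *
go([.6205,-.1664,.048],-5.2)"
```

```text
t 2.45 pos [ 0.6234 -0.1696  0.0702] F [-1.  -0.2 -0.9] T [-0.01  0.05  0.05] w 1.003 yaw -5.1 xax [-0.001  0.003 -1.   ]
dx,dy,dz [22.2 -2.8  3.1] twist 0.002
```

Call:
drive_tool --motion '[{"dx": 12, "dy": -2.8, "dz": 3, "twist": 0, "claw": -1}, {"dx": 9, "dy": 0, "dz": 0, "twist": 0, "claw": -1}, {"dx": 0, "dy": 0, "dz": 0, "twist": 0, "claw": -1}, {"dx": 0, "dy": 0, "dz": 0, "twist": 0, "claw": -1}]'

```text
t: 2.78
ee_pos: [0.6218, -0.1681, 0.0513]
orientation: [[0.002, -0.091, -0.996], [0.002, -0.996, 0.091], [-1.0, -0.002, -0.001]]
ft_force: [0.1, -0.4, -0.2]
width: 0.999
```

```bash
python3 -c "
from h import *
go([.6205,-.1664,.048],-5.2)"
```

```text
t 2.78 pos [ 0.6218 -0.1681  0.0513] F [ 0.1 -0.4 -0.2] T [ 0.02 -0.01  0.02] w 0.999 yaw -5.21 xax [ 0.002  0.002 -1.   ]
dx,dy,dz [ 3.3 -1.5  1.4] twist -0.000
```

Call:
drive_tool --motion '[{"dx": 3, "dy": -1.5, "dz": 1.4, "twist": 0, "claw": -1}, {"dx": 0, "dy": 0, "dz": 0, "twist": 0, "claw": 0.3}, {"dx": 0, "dy": 0, "dz": 0, "twist": 0, "claw": 1}, {"dx": 0, "dy": 0, "dz": 0, "twist": 0, "claw": 1}, {"dx": 0, "dy": 0, "dz": 0, "twist": 0, "claw": 1}]' --grip_force 30

```text
t: 3.2
ee_pos: [0.6219, -0.1669, 0.0507]
orientation: [[0.005, -0.091, -0.996], [0.001, -0.996, 0.091], [-1.0, -0.002, -0.004]]
ft_force: [0.2, -0.4, -0.8]
width: 0.453
```

Call:
drive_tool --motion '[{"dx": 0, "dy": 0, "dz": 0, "twist": 0, "claw": 1}, {"dx": 0, "dy": 0, "dz": 0, "twist": 0, "claw": 1}, {"dx": 0, "dy": 0, "dz": 0, "twist": 0, "claw": 1}, {"dx": 0, "dy": 0, "dz": 0, "twist": 0, "claw": 1}, {"dx": 0, "dy": 0, "dz": 0, "twist": 0, "claw": 1}]'

```text
t: 3.62
ee_pos: [0.622, -0.167, 0.051]
orientation: [[0.005, -0.091, -0.996], [0.001, -0.996, 0.091], [-1.0, -0.002, -0.005]]
ft_force: [1.1, 1.0, 0.9]
width: 0.133
```

```bash
python3 -c "
from h import *
go([.6205,-.1664,.048],-5.2)"
```

```text
t 3.62 pos [ 0.622 -0.167  0.051] F [1.1 1.  0.9] T [ 0.   -0.03 -0.04] w 0.133 yaw -5.23 xax [ 0.005  0.001 -1.   ]
dx,dy,dz [ 3.  -0.5  1.5] twist -0.001
```

Call:
drive_tool --motion '[{"dx": -20, "dy": 0, "dz": 0, "twist": 0, "claw": 1}, {"dx": -40, "dy": 0, "dz": 0, "twist": 0, "claw": 1}, {"dx": -40, "dy": 0, "dz": 0, "twist": 0, "claw": 1}, {"dx": -40, "dy": 0, "dz": 0, "twist": 0, "claw": 1}, {"dx": -15, "dy": 0, "dz": 0, "twist": 0, "claw": 1}]'

```text
t: 4.03
ee_pos: [0.6175, -0.1663, 0.2056]
orientation: [[-0.007, -0.091, -0.996], [0.004, -0.996, 0.091], [-1.0, -0.003, 0.008]]
ft_force: [1.2, -1.4, -1.4]
width: 0.132
```

```bash
python3 -c "
from h import *
go([.580,.168,.19],-8.4)"
```

```text
t 4.03 pos [ 0.6175 -0.1663  0.2056] F [ 1.2 -1.4 -1.4] T [-0.01 -0.12 -0.01] w 0.132 yaw -5.21 xax [-0.007  0.004 -1.   ]
dx,dy,dz [  17.1 -329.5   67.6] twist 0.056
```

Call:
drive_tool --motion '[{"dx": 0, "dy": -36, "dz": 7.5, "twist": 0.01, "claw": 1}, {"dx": 0, "dy": -36, "dz": 7.5, "twist": 0.01, "claw": 1}, {"dx": 0, "dy": -36, "dz": 7.5, "twist": 0.01, "claw": 1}, {"dx": 0, "dy": -36, "dz": 7.5, "twist": 0.01, "claw": 1}, {"dx": 0, "dy": -36, "dz": 7.5, "twist": 0.01, "claw": 1}]'

```text
t: 4.45
ee_pos: [0.6025, 0.0113, 0.2127]
orientation: [[0.003, -0.158, -0.987], [-0.002, -0.987, 0.158], [-1.0, 0.001, -0.003]]
ft_force: [1.1, 1.1, -1.3]
width: 0.133
```

```bash
python3 -c "
from h import *
go([.580,.168,.19],-8.4)"
```

```text
t 4.45 pos [0.6025 0.0113 0.2127] F [ 1.1  1.1 -1.3] T [ 0.04 -0.05 -0.01] w 0.133 yaw -9.1 xax [ 0.003 -0.002 -1.   ]
dx,dy,dz [  22.4 -151.2   47.1] twist -0.012
```

Call:
drive_tool --motion '[{"dx": 4, "dy": -36, "dz": 11, "twist": 0, "claw": 1}, {"dx": 4, "dy": -36, "dz": 11, "twist": 0, "claw": 1}, {"dx": 4, "dy": -36, "dz": 11, "twist": 0, "claw": 1}, {"dx": 4, "dy": -20, "dz": 7, "twist": 0, "claw": 1}, {"dx": 0, "dy": 0, "dz": 0, "twist": 0, "claw": 1}]'

```text
t: 4.87
ee_pos: [0.5795, 0.1591, 0.1964]
orientation: [[0.004, -0.151, -0.989], [0.002, -0.989, 0.151], [-1.0, -0.002, -0.003]]
ft_force: [0.4, -0.3, -2.3]
width: 0.133
```

```bash
python3 -c "
from h import *
print(O+hh*.0195)
go(np.r_[(O+hh*.0195)[:2],.16],-8.4)"
```

```text
[0.54059093 0.1743522  0.054     ]
t 4.87 pos [0.5795 0.1591 0.1964] F [ 0.4 -0.3 -2.3] T [0.03 0.02 0.05] w 0.133 yaw -8.67 xax [ 0.004  0.002 -1.   ]
dx,dy,dz [36.3 -9.1 40.9] twist -0.005
```

Call:
drive_tool --motion '[{"dx": 6, "dy": -5, "dz": 15, "twist": -0.005, "claw": 1}, {"dx": 6, "dy": -4, "dz": 15, "twist": 0, "claw": 1}, {"dx": 6, "dy": 0, "dz": 10, "twist": 0, "claw": 1}, {"dx": 0, "dy": 0, "dz": 0, "twist": 0, "claw": 1}]'

```text
t: 5.2
ee_pos: [0.5392, 0.1762, 0.177]
orientation: [[0.003, -0.142, -0.99], [0.001, -0.99, 0.142], [-1.0, -0.002, -0.002]]
ft_force: [0.5, 0.0, -1.6]
width: 0.132
```

```bash
python3 -c "
from h import *
from bench import snapshot
go(np.r_[(O+hh*.0195)[:2],.155],-8.4)
a=[]
for n in ('scene','top'):
  im=snapshot(n); cv2.imwrite(f'pics/p1_{n}.png',im)
  u,v=proj(n,b2w([0,0,60]))[0].astype(int)
  a.append(cv2.resize(im[v-60:v+60,u-50:u+50],None,fx=4,fy=4,interpolation=2))
cv2.imwrite('pics/p1.png',np.hstack(a))"
```

```text
t 5.2 pos [0.5392 0.1762 0.177 ] F [ 0.5  0.  -1.6] T [ 0.01  0.01 -0.03] w 0.132 yaw -8.14 xax [ 0.003  0.001 -1.   ]
dx,dy,dz [22.   1.6 -1.6] twist 0.004
```

View pics/p1.png

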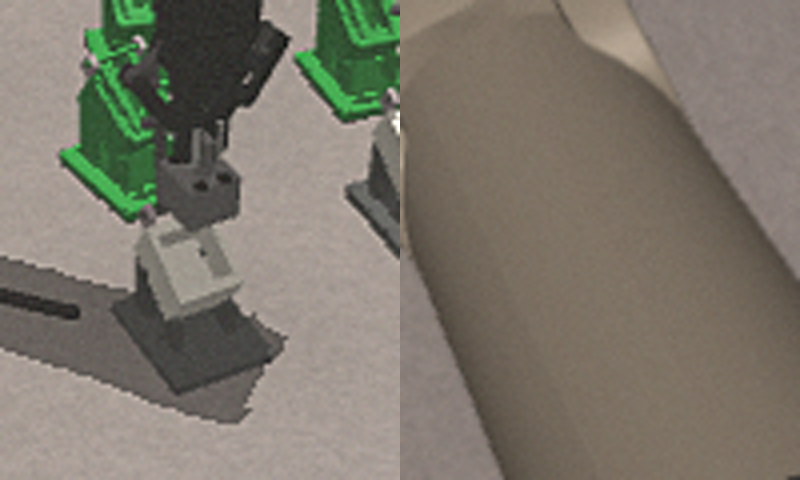

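The scene view shows the carrier upright in the grip over the bucket mouth at crop (205,190). The arm hides it in the top view. Next I'll lower it until its robot-side foot edge meets the high rim.

Call:
drive_tool --motion '[{"dx": 10, "dy": 1.5, "dz": -1.5, "twist": 0.004, "claw": 1}, {"dx": 8, "dy": 0, "dz": 0, "twist": 0, "claw": 1}, {"dx": 4, "dy": 0, "dz": 0, "twist": 0, "claw": 1}, {"dx": 0, "dy": 0, "dz": 0, "twist": 0, "claw": 1}]'

```text
t: 5.63
ee_pos: [0.5459, 0.172, 0.155]
orientation: [[0.007, -0.151, -0.989], [0.002, -0.989, 0.151], [-1.0, -0.003, -0.007]]
ft_force: [-0.3, -0.4, -1.1]
width: 0.135
```

Call:
drive_tool --motion '[{"dx": 4, "dy": 0, "dz": 0, "twist": 0, "claw": 1}, {"dx": 4, "dy": 0, "dz": 0, "twist": 0, "claw": 1}]'

```text
t: 5.8
ee_pos: [0.5467, 0.1715, 0.1465]
orientation: [[0.007, -0.152, -0.988], [0.002, -0.988, 0.152], [-1.0, -0.003, -0.007]]
ft_force: [0.1, 0.7, -1.7]
width: 0.133
```

Call:
drive_tool --motion '[{"dx": 4, "dy": 0, "dz": 0, "twist": 0, "claw": 1}, {"dx": 4, "dy": 0, "dz": 0, "twist": 0, "claw": 1}]'

```text
t: 5.97
ee_pos: [0.5476, 0.172, 0.1383]
orientation: [[0.009, -0.152, -0.988], [0.003, -0.988, 0.152], [-1.0, -0.004, -0.009]]
ft_force: [3.4, 3.1, 0.6]
width: 0.133
```

Call:
drive_tool --motion '[{"dx": -10, "dy": 0, "dz": 0, "twist": 0, "claw": 1}, {"dx": -3, "dy": 0, "dz": 0, "twist": 0, "claw": 1}]'

```text
t: 6.13
ee_pos: [0.5471, 0.1721, 0.1506]
orientation: [[0.007, -0.151, -0.988], [0.003, -0.988, 0.151], [-1.0, -0.004, -0.007]]
ft_force: [0.8, -0.2, -0.7]
width: 0.139
```

```bash
cat >> h.py <<'E'
def hz(f=0):
    s=read_state();p=np.array(s["ee_pos"])-O
    print("h %.1f lat(+y) %.1f z %.1f"%(p@hh*1000,-p@YB*1000,(p[2]+O[2])*1000))
def goh(h,z,lat=0,yaw=-8.4):
    hz(); go(np.r_[(O+hh*h/1000-YB*lat/1000)[:2],z/1000],yaw)
E
python3 -c "
from h import *
goh(19.5,150)"
```

```text
h 26.3 lat(+y) -1.2 z 150.6
t 6.13 pos [0.5471 0.1721 0.1506] F [ 0.8 -0.2 -0.7] T [0.03 0.02 0.03] w 0.139 yaw -8.71 xax [ 0.007  0.003 -1.   ]
dx,dy,dz [ 0.6 -1.2  6.8] twist -0.005
```

Call:
drive_tool --motion '[{"dx": 0, "dy": -1.7, "dz": 7, "twist": -0.005, "claw": 1}, {"dx": 0, "dy": 0, "dz": 0, "twist": 0, "claw": 1}, {"dx": 0, "dy": 0, "dz": 0, "twist": 0, "claw": 1}]'

```text
t: 6.38
ee_pos: [0.5403, 0.1755, 0.1521]
orientation: [[0.009, -0.146, -0.989], [0.003, -0.989, 0.146], [-1.0, -0.005, -0.009]]
ft_force: [1.0, 1.0, -2.0]
width: 0.133
```

```bash
python3 -c "
from h import *
goh(19.5,150,.5)"
```

```text
h 19.0 lat(+y) 1.1 z 152.1
t 6.38 pos [0.5403 0.1755 0.1521] F [ 1.  1. -2.] T [ 0.19 -0.1   0.02] w 0.133 yaw -8.39 xax [ 0.009  0.003 -1.   ]
dx,dy,dz [ 2.1  0.6 -0.5] twist 0.000
```

Call:
drive_tool --motion '[{"dx": 3, "dy": 0.6, "dz": 0, "twist": 0, "claw": 1}, {"dx": 3, "dy": 0, "dz": 0, "twist": 0, "claw": 1}]'

```text
t: 6.55
ee_pos: [0.5404, 0.1755, 0.1467]
orientation: [[0.011, -0.145, -0.989], [0.004, -0.989, 0.145], [-1.0, -0.006, -0.01]]
ft_force: [0.1, 0.2, -1.3]
width: 0.134
```

```bash
python3 -c "
from h import *
goh(19.5,145,.5)"
```

```text
h 19.1 lat(+y) 1.1 z 146.7
t 6.55 pos [0.5404 0.1755 0.1467] F [ 0.1  0.2 -1.3] T [ 0.23 -0.05 -0.01] w 0.134 yaw -8.35 xax [ 0.011  0.004 -1.   ]
dx,dy,dz [ 1.7  0.7 -0.4] twist 0.001
```

Call:
drive_tool --motion '[{"dx": 3, "dy": 0.6, "dz": 0, "twist": 0, "claw": 1}, {"dx": 2, "dy": 0, "dz": 0, "twist": 0, "claw": 1}]'

```text
t: 6.72
ee_pos: [0.5429, 0.1754, 0.1434]
orientation: [[0.016, -0.146, -0.989], [0.006, -0.989, 0.146], [-1.0, -0.008, -0.015]]
ft_force: [2.5, -3.8, 24.8]
width: 0.131
```

Call:
drive_tool --motion '[{"dx": 2, "dy": 0, "dz": 0, "twist": 0, "claw": 1}, {"dx": 2, "dy": 0, "dz": 0, "twist": 0, "claw": 1}]'

```text
t: 6.88
ee_pos: [0.5461, 0.1748, 0.1418]
orientation: [[0.022, -0.147, -0.989], [0.006, -0.989, 0.147], [-1.0, -0.01, -0.021]]
ft_force: [1.9, -3.8, 15.4]
width: 0.133
```

```bash
python3 -c "
from h import *
goh(19.5,145,.5)"
```

```text
h 24.9 lat(+y) 1.3 z 141.8
t 6.88 pos [0.5461 0.1748 0.1418] F [ 1.9 -3.8 15.4] T [-0.59  0.12  0.08] w 0.133 yaw -8.44 xax [ 0.022  0.006 -1.   ]
dx,dy,dz [-3.4  0.7  5.3] twist -0.001
```

Call:
drive_tool --motion '[{"dx": 2, "dy": 0, "dz": -3.5, "twist": 0, "claw": 1}, {"dx": 2, "dy": 0, "dz": -3.5, "twist": 0, "claw": 1}]'

```text
t: 7.05
ee_pos: [0.5537, 0.1732, 0.138]
orientation: [[0.024, -0.147, -0.989], [0.006, -0.989, 0.147], [-1.0, -0.009, -0.022]]
ft_force: [0.5, 0.1, -1.3]
width: 0.13
```

```bash
python3 -c "
from h import *
from bench import snapshot
goh(41.2,131.6,.5)
im=snapshot('scene')
u,v=proj('scene',b2w([0,0,60]))[0].astype(int)
cv2.imwrite('pics/p2.png',cv2.resize(im[v-50:v+50,u-50:u+50],None,fx=6,fy=6,interpolation=2))"
```

```text
h 32.6 lat(+y) 0.8 z 138.0
t 7.05 pos [0.5537 0.1732 0.138 ] F [ 0.5  0.1 -1.3] T [-0.04 -0.01  0.02] w 0.13 yaw -8.47 xax [ 0.024  0.006 -1.   ]
dx,dy,dz [ 6.6  0.3 -8.4] twist -0.001
```

View pics/p2.png

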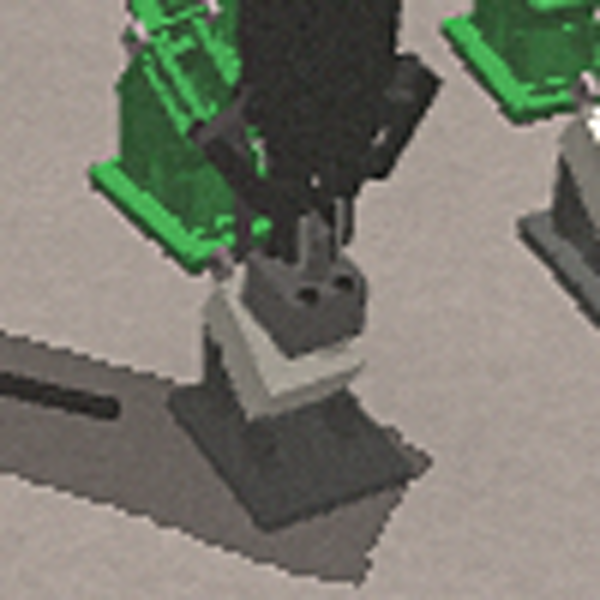

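Call:
drive_tool --motion '[{"dx": -14, "dy": 0, "dz": 0, "twist": 0, "claw": 1}, {"dx": -2, "dy": 0, "dz": 7, "twist": 0, "claw": 1}, {"dx": 0, "dy": 0, "dz": 7, "twist": 0, "claw": 1}, {"dx": 0, "dy": 0, "dz": 0, "twist": 0, "claw": 1}]' --grip_force 20

```text
t: 7.43
ee_pos: [0.5402, 0.1739, 0.1517]
orientation: [[0.024, -0.149, -0.989], [0.005, -0.989, 0.149], [-1.0, -0.008, -0.023]]
ft_force: [2.0, -0.4, -0.1]
width: 0.135
```

```bash
python3 -c "
from h import *
goh(19.5,146,.5)"
```

```text
h 19.2 lat(+y) -0.5 z 151.7
t 7.43 pos [0.5402 0.1739 0.1517] F [ 2.  -0.4 -0.1] T [-0.29 -0.58  0.14] w 0.135 yaw -8.56 xax [ 0.024  0.005 -1.   ]
dx,dy,dz [ 5.7 -1.  -0.2] twist -0.003
```

```bash
python3 -c "
from h import *
from bench import snapshot
im=snapshot('scene')
u,v=proj('scene',b2w([0,0,80]))[0].astype(int)
cv2.imwrite('pics/p3.png',cv2.resize(im[v-40:v+40,u-40:u+40],None,fx=7,fy=7,interpolation=2))
hz()"
```

```text
h 19.3 lat(+y) -0.5 z 151.6
```

View pics/p3.png

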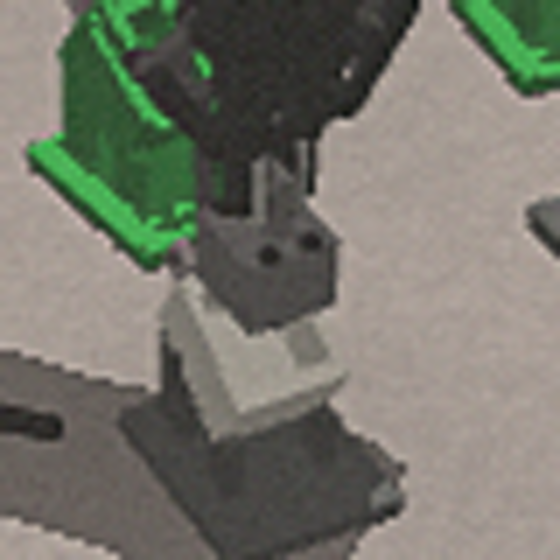

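```bash
cat >> h.py <<'E'
def pred(phi,G=66,hx=23,hy=22,off=-1.0,n="scene"):
    s=read_state();p=np.array(s["ee_pos"])+np.array([0,0,.0187])+hh*off/1000
    a=np.radians(phi);x=np.cos(a)*-hh+np.sin(a)*up;z=np.sin(a)*hh+np.cos(a)*up
    yl=np.cross(up,hh)
    Q=[]
    for zz in (0,38):
        for (i,j) in ((-1,-1),(-1,1),(1,-1)): Q.append(p-(G-zz)/1000*z+i*hx/1000*x+j*hy/1000*yl)
    return proj(n,np.array(Q))
E
python3 -c "
from h import *
u,v=proj('scene',b2w([0,0,80]))[0].astype(int)
for f in (0,5,10,15,20): print(f,((pred(f)-[u,v]+[40.5,40.5])*7).round(0).tolist())"
```

```text
0 [[245.0, 341.0], [333.0, 310.0], [192.0, 281.0], [248.0, 272.0], [337.0, 241.0], [194.0, 213.0]]
5 [[238.0, 336.0], [325.0, 305.0], [185.0, 270.0], [245.0, 272.0], [334.0, 241.0], [191.0, 206.0]]
10 [[231.0, 330.0], [318.0, 300.0], [179.0, 258.0], [242.0, 272.0], [331.0, 241.0], [189.0, 199.0]]
15 [[224.0, 324.0], [311.0, 293.0], [174.0, 246.0], [238.0, 271.0], [327.0, 240.0], [187.0, 192.0]]
20 [[217.0, 316.0], [303.0, 286.0], [168.0, 233.0], [234.0, 269.0], [323.0, 238.0], [185.0, 185.0]]
```

```bash
python3 -c "
import h; from h import *
h.read_state=lambda:{'ee_pos':[.5537,.1732,.138]}
u,v=proj('scene',b2w([0,0,60]))[0].astype(int)
for f in (-5,0,5,10,15,20): print(f,((pred(f)-[u,v]+[50.5,50.5])*6).round(0).tolist())"
```

```text
-5 [[297.0, 372.0], [372.0, 345.0], [250.0, 326.0], [296.0, 310.0], [373.0, 283.0], [249.0, 265.0]]
0 [[291.0, 369.0], [366.0, 342.0], [245.0, 317.0], [294.0, 311.0], [370.0, 284.0], [247.0, 259.0]]
5 [[285.0, 365.0], [360.0, 338.0], [239.0, 307.0], [291.0, 311.0], [367.0, 284.0], [245.0, 253.0]]
10 [[279.0, 360.0], [353.0, 333.0], [234.0, 297.0], [288.0, 310.0], [364.0, 284.0], [242.0, 247.0]]
15 [[272.0, 354.0], [347.0, 328.0], [229.0, 287.0], [285.0, 309.0], [361.0, 283.0], [241.0, 241.0]]
20 [[266.0, 347.0], [341.0, 321.0], [225.0, 276.0], [282.0, 308.0], [358.0, 281.0], [239.0, 235.0]]
```

The images show the carrier slid about 4 mm up in the grip instead of pivoting. The sloped rim pushes the foot the wrong way. A better fulcrum is the tray's fixed far rim: press the low away face against it and carry the tab over it. Locating that rim.

Run:
```python
from h import *
t=cv2.imread("pics/top0.png"); s=cv2.imread("pics/scene0.png")
def crop(im,x0,y0,x1,y1,f,fn):
    a=cv2.resize(im[y0:y1,x0:x1],None,fx=f,fy=f,interpolation=cv2.INTER_CUBIC)
    cv2.imwrite(fn,a)
# rectify at z=.010
xs=np.arange(.70,.64,-.0002)
ys=np.arange(-.08,-.24,-.0004)
X,Y=np.meshgrid(xs,ys,indexing="ij");o=[]
for n,im in(("top",t),("scene",s)):
    q=proj(n,np.c_[X.ravel(),Y.ravel(),0*X.ravel()+.010]).reshape(X.shape+(2,)).astype(np.float32)
    a=cv2.remap(im,q[...,0],q[...,1],1)
    for k in range(0,300,50): cv2.line(a,(0,k),(10,k),(0,0,255),1)
    for k in range(0,400,50): cv2.line(a,(k,0),(k,10),(0,0,255),1)
    o.append(a)
cv2.imwrite("pics/rim.png",np.hstack(o))
```

```text
(no output)
```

View pics/rim.png

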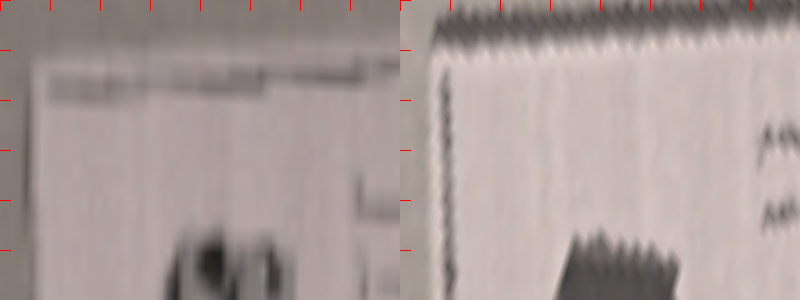

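Call:
drive_tool --motion '[{"dx": -15, "dy": 0, "dz": -10, "twist": 0, "claw": 1}, {"dx": -30, "dy": 0, "dz": -20, "twist": 0, "claw": 1}, {"dx": -10, "dy": 0, "dz": -30, "twist": 0, "claw": 1}, {"dx": 0, "dy": 36, "dz": -10, "twist": -0.06, "claw": 1}, {"dx": 0, "dy": 38, "dz": -10, "twist": -0.06, "claw": 1}]' --grip_force 30

```text
t: 7.9
ee_pos: [0.6056, 0.0966, 0.2058]
orientation: [[0.016, -0.013, -1.0], [0.007, -1.0, 0.014], [-1.0, -0.007, -0.016]]
ft_force: [0.7, -0.4, -2.8]
width: 0.132
```

Call:
drive_tool --motion '[{"dx": 0, "dy": 38, "dz": 0, "twist": -0.06, "claw": 1}, {"dx": 0, "dy": 40, "dz": 0, "twist": 0, "claw": 1}, {"dx": 0, "dy": 40, "dz": 0, "twist": 0, "claw": 1}, {"dx": 0, "dy": 40, "dz": 0, "twist": 0, "claw": 1}, {"dx": 0, "dy": 0, "dz": 0, "twist": 0, "claw": 1}]'

```text
t: 8.32
ee_pos: [0.6081, -0.0735, 0.2006]
orientation: [[0.01, 0.051, -0.999], [0.005, -0.999, -0.051], [-1.0, -0.005, -0.01]]
ft_force: [-0.8, -0.7, -1.2]
width: 0.132
```

```bash
python3 -c "
from h import *
go([.648,-.15,.08],2)"
```

```text
t 8.32 pos [ 0.6081 -0.0735  0.2006] F [-0.8 -0.7 -1.2] T [-0.08  0.14 -0.01] w 0.132 yaw 2.92 xax [ 0.01   0.005 -1.   ]
dx,dy,dz [120.6  79.  -34.8] twist 0.016
```

Call:
drive_tool --motion '[{"dx": 15, "dy": 26, "dz": -11, "twist": 0.016, "claw": 1}, {"dx": 30, "dy": 26, "dz": -11, "twist": 0, "claw": 1}, {"dx": 30, "dy": 26, "dz": -11, "twist": 0, "claw": 1}, {"dx": 25, "dy": 0, "dz": 0, "twist": 0, "claw": 1}, {"dx": 0, "dy": 0, "dz": 0, "twist": 0, "claw": 1}]'

```text
t: 8.73
ee_pos: [0.6436, -0.1535, 0.0949]
orientation: [[0.009, 0.03, -1.0], [0.006, -1.0, -0.03], [-1.0, -0.006, -0.009]]
ft_force: [-1.7, 1.4, -2.2]
width: 0.136
```

```bash
python3 -c "
from h import *
go([.648,-.15,.06],2)"
```

```text
t 8.73 pos [ 0.6436 -0.1535  0.0949] F [-1.7  1.4 -2.2] T [0.03 0.17 0.07] w 0.136 yaw 1.73 xax [ 0.009  0.006 -1.   ]
dx,dy,dz [34.9 -3.2 -4.2] twist -0.005
```

Call:
drive_tool --motion '[{"dx": 15, "dy": -3, "dz": -1, "twist": -0.005, "claw": 1}, {"dx": 15, "dy": 0, "dz": 0, "twist": 0, "claw": 1}, {"dx": 5, "dy": 0, "dz": 0, "twist": 0, "claw": 1}]'

```text
t: 8.98
ee_pos: [0.6434, -0.1494, 0.0586]
orientation: [[0.006, 0.034, -0.999], [0.007, -0.999, -0.034], [-1.0, -0.006, -0.006]]
ft_force: [-1.1, 0.2, -1.0]
width: 0.133
```

Call:
drive_tool --motion '[{"dx": 3, "dy": 0, "dz": 0, "twist": 0, "claw": 1}, {"dx": 3, "dy": 0, "dz": 0, "twist": 0, "claw": 1}]'

```text
t: 9.15
ee_pos: [0.643, -0.1479, 0.0529]
orientation: [[0.005, 0.035, -0.999], [0.007, -0.999, -0.035], [-1.0, -0.007, -0.005]]
ft_force: [0.1, -0.1, -2.8]
width: 0.132
```

Call:
drive_tool --motion '[{"dx": 3, "dy": 0, "dz": 0, "twist": 0, "claw": 1}, {"dx": 3, "dy": 0, "dz": 0, "twist": 0, "claw": 1}]'

```text
t: 9.32
ee_pos: [0.6439, -0.1473, 0.0498]
orientation: [[0.007, 0.036, -0.999], [0.007, -0.999, -0.036], [-1.0, -0.007, -0.007]]
ft_force: [-11.5, 1.2, 34.5]
width: 0.135
```

Call:
drive_tool --motion '[{"dx": -3, "dy": 0, "dz": 0, "twist": 0, "claw": 1}, {"dx": 0, "dy": 0, "dz": -6, "twist": 0, "claw": 1}, {"dx": 0, "dy": 0, "dz": -4, "twist": 0, "claw": 1}]'

```text
t: 9.57
ee_pos: [0.6552, -0.1469, 0.056]
orientation: [[0.01, 0.036, -0.999], [0.006, -0.999, -0.036], [-1.0, -0.006, -0.01]]
ft_force: [-0.7, -0.2, -1.5]
width: 0.133
```

Call:
drive_tool --motion '[{"dx": 0, "dy": 0, "dz": -4, "twist": 0, "claw": 1}, {"dx": 0, "dy": 0, "dz": -3, "twist": 0, "claw": 1}]'

```text
t: 9.73
ee_pos: [0.6639, -0.1465, 0.0568]
orientation: [[0.012, 0.036, -0.999], [0.006, -0.999, -0.036], [-1.0, -0.006, -0.012]]
ft_force: [-0.7, -0.4, -2.8]
width: 0.129
```

Call:
drive_tool --motion '[{"dx": 0, "dy": 0, "dz": 10, "twist": 0, "claw": 1}, {"dx": 2, "dy": 0, "dz": 5, "twist": 0, "claw": 1}, {"dx": 2.5, "dy": 0, "dz": 0, "twist": 0, "claw": 1}]'

```text
t: 9.98
ee_pos: [0.6495, -0.1466, 0.0517]
orientation: [[0.013, 0.036, -0.999], [0.006, -0.999, -0.036], [-1.0, -0.006, -0.013]]
ft_force: [-0.0, -0.8, -2.4]
width: 0.135
```

Call:
drive_tool --motion '[{"dx": 0.5, "dy": 0, "dz": -4, "twist": 0, "claw": 1}, {"dx": 0, "dy": 0, "dz": -3, "twist": 0, "claw": 1}]'

```text
t: 10.15
ee_pos: [0.6556, -0.1466, 0.0504]
orientation: [[0.011, 0.036, -0.999], [0.006, -0.999, -0.036], [-1.0, -0.006, -0.011]]
ft_force: [0.5, 0.9, -1.7]
width: 0.132
```

Call:
drive_tool --motion '[{"dx": 0, "dy": 0, "dz": -4, "twist": 0, "claw": 1}, {"dx": 0, "dy": 0, "dz": -4, "twist": 0, "claw": 1}]'

```text
t: 10.32
ee_pos: [0.6645, -0.1463, 0.0504]
orientation: [[0.011, 0.036, -0.999], [0.006, -0.999, -0.036], [-1.0, -0.006, -0.011]]
ft_force: [1.0, -0.2, -0.6]
width: 0.13
```

Call:
drive_tool --motion '[{"dx": -0.5, "dy": 0, "dz": -4, "twist": 0, "claw": 1}, {"dx": -0.5, "dy": 0, "dz": -4, "twist": 0, "claw": 1}]'

```text
t: 10.48
ee_pos: [0.6716, -0.1461, 0.0512]
orientation: [[0.006, 0.036, -0.999], [0.007, -0.999, -0.036], [-1.0, -0.006, -0.006]]
ft_force: [-9.8, 0.6, 9.6]
width: 0.138
```

Call:
drive_tool --motion '[{"dx": -1, "dy": 0, "dz": -4, "twist": 0, "claw": 1}, {"dx": -1, "dy": 0, "dz": -4, "twist": 0, "claw": 1}]'

```text
t: 10.65
ee_pos: [0.678, -0.1459, 0.0526]
orientation: [[0.0, 0.035, -0.999], [0.007, -0.999, -0.035], [-1.0, -0.007, -0.001]]
ft_force: [-6.0, -0.7, -1.6]
width: 0.131
```

Call:
drive_tool --motion '[{"dx": -0.5, "dy": 0, "dz": -4, "twist": 0, "claw": 1}, {"dx": -0.5, "dy": 0, "dz": -4, "twist": 0, "claw": 1}]'

```text
t: 10.82
ee_pos: [0.6846, -0.1457, 0.053]
orientation: [[-0.005, 0.035, -0.999], [0.007, -0.999, -0.035], [-1.0, -0.007, 0.005]]
ft_force: [-7.8, -0.3, 0.5]
width: 0.133
```

```bash
python3 -c "
from h import *
from bench import snapshot
go([.70,-.146,.056])
im=snapshot('scene')
u,v=proj('scene',[.69,-.146,.05])[0].astype(int)
cv2.imwrite('pics/p4.png',cv2.resize(im[v-40:v+40,u-40:u+40],None,fx=7,fy=7,interpolation=2)); print(u,v)"
```

```text
t 10.82 pos [ 0.6846 -0.1457  0.053 ] F [-7.8 -0.3  0.5] T [ 0.08  1.87 -0.01] w 0.133 yaw 2.0 xax [-0.005  0.007 -1.   ]
dx,dy,dz [ -3.1   0.8 -15.4] 
296 297
```

View pics/p4.png

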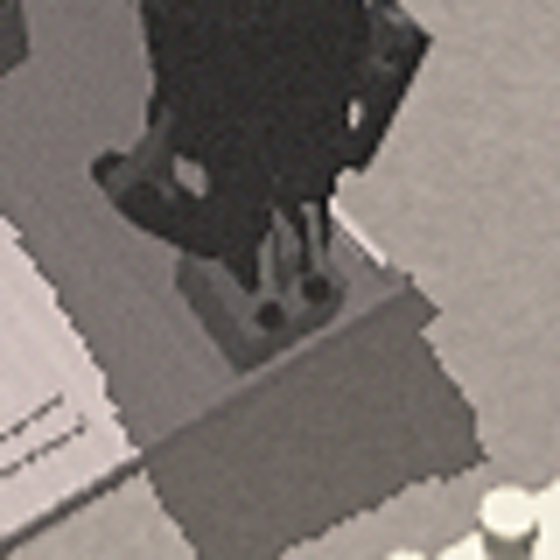

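It is pivoting. The force holds at about 8 N while the tab travels over the rim, and in the crop the away face has disappeared under the top face.

Call:
drive_tool --motion '[{"dx": -0.5, "dy": 0, "dz": -4, "twist": 0, "claw": 1}, {"dx": -0.5, "dy": 0, "dz": -4, "twist": 0, "claw": 1}]'

```text
t: 11.03
ee_pos: [0.6914, -0.1455, 0.0531]
orientation: [[-0.01, 0.035, -0.999], [0.007, -0.999, -0.035], [-1.0, -0.008, 0.01]]
ft_force: [-7.1, 1.5, -1.0]
width: 0.138
```

Call:
drive_tool --motion '[{"dx": -0.5, "dy": 0, "dz": -4, "twist": 0, "claw": 1}, {"dx": 0, "dy": 0, "dz": -4, "twist": 0, "claw": 1}]'

```text
t: 11.2
ee_pos: [0.6977, -0.1453, 0.0525]
orientation: [[-0.016, 0.034, -0.999], [0.007, -0.999, -0.035], [-1.0, -0.008, 0.016]]
ft_force: [-5.6, 0.6, 3.0]
width: 0.132
```

Call:
drive_tool --motion '[{"dx": 0, "dy": 0, "dz": -3, "twist": 0, "claw": 1}]'

```text
t: 11.28
ee_pos: [0.7002, -0.1452, 0.052]
orientation: [[-0.018, 0.034, -0.999], [0.007, -0.999, -0.035], [-1.0, -0.008, 0.018]]
ft_force: [-6.4, 0.4, 1.8]
width: 0.136
```

```bash
python3 -c "
from h import *
from bench import snapshot
go([.70,-.146,.056])
im=snapshot('scene')
u,v=proj('scene',[.69,-.146,.05])[0].astype(int)
cv2.imwrite('pics/p5.png',cv2.resize(im[v-40:v+40,u-40:u+40],None,fx=7,fy=7,interpolation=2)); print(u,v)"
```

```text
t 11.28 pos [ 0.7002 -0.1452  0.052 ] F [-6.4  0.4  1.8] T [-0.06  1.64  0.04] w 0.136 yaw 1.97 xax [-0.018  0.007 -1.   ]
dx,dy,dz [-4.   0.8  0.3] 
296 297
```

View pics/p5.png

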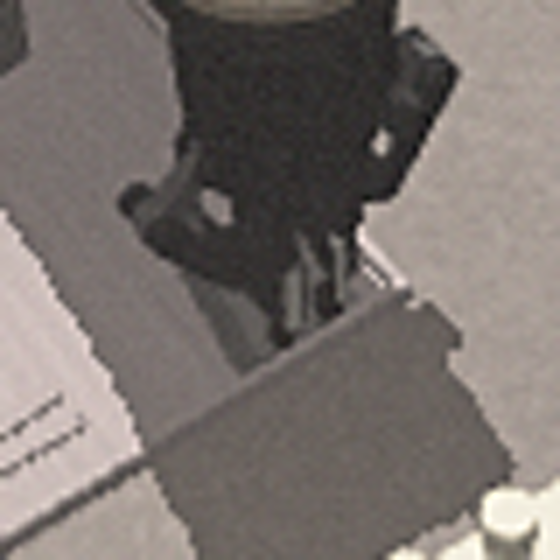

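Call:
drive_tool --motion '[{"dx": -20, "dy": 0, "dz": 0, "twist": 0, "claw": 1}, {"dx": -40, "dy": 0, "dz": 0, "twist": 0, "claw": 1}, {"dx": -40, "dy": 0, "dz": 10, "twist": 0, "claw": 1}, {"dx": -30, "dy": 0, "dz": 10, "twist": 0.06, "claw": 1}, {"dx": 0, "dy": 0, "dz": 0, "twist": 0.06, "claw": 1}]'

```text
t: 11.75
ee_pos: [0.6833, -0.146, 0.1842]
orientation: [[-0.023, -0.086, -0.996], [0.009, -0.996, 0.085], [-1.0, -0.007, 0.023]]
ft_force: [1.0, -1.5, -1.0]
width: 0.13
```

```bash
python3 -c "
from h import *
from bench import snapshot
go([.60,.16,.20],-8.4)
s=read_state()
im=snapshot('scene')
u,v=proj('scene',s['ee_pos'])[0].astype(int)
cv2.imwrite('pics/p6.png',cv2.resize(im[v-40:v+40,u-40:u+40],None,fx=7,fy=7,interpolation=2)); print(u,v)
for f in (15,20,25,30,35): print(f,((pred(f)-[u,v]+[40.5,40.5])*7).round(0).tolist())"
```

```text
t 11.75 pos [ 0.6833 -0.146   0.1842] F [ 1.  -1.5 -1. ] T [-0.09 -0.23 -0.02] w 0.13 yaw -4.92 xax [-0.023  0.009 -1.   ]
dx,dy,dz [ -11.2 -297.9  109.5] twist 0.061
291 259
15 [[246.0, 424.0], [361.0, 379.0], [194.0, 316.0], [250.0, 372.0], [368.0, 326.0], [197.0, 262.0]]
20 [[239.0, 412.0], [354.0, 367.0], [188.0, 299.0], [247.0, 369.0], [365.0, 323.0], [194.0, 253.0]]
25 [[232.0, 400.0], [346.0, 355.0], [182.0, 283.0], [243.0, 364.0], [361.0, 319.0], [192.0, 245.0]]
30 [[225.0, 386.0], [339.0, 342.0], [177.0, 267.0], [240.0, 360.0], [357.0, 314.0], [190.0, 237.0]]
35 [[218.0, 372.0], [332.0, 328.0], [172.0, 251.0], [236.0, 354.0], [354.0, 309.0], [188.0, 229.0]]
```

View pics/p6.png

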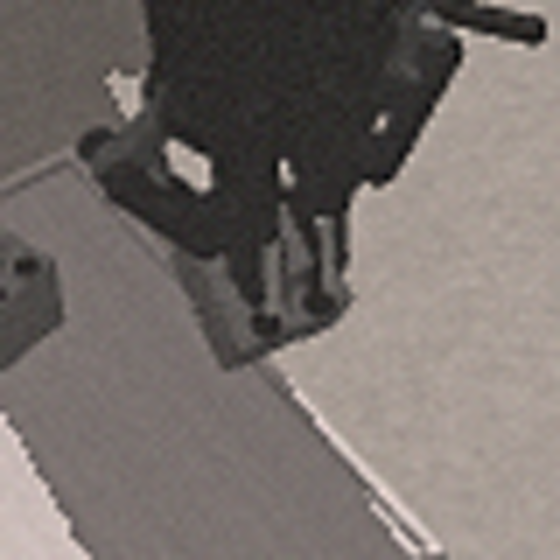

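Call:
drive_tool --motion '[{"dx": -4, "dy": -37, "dz": 13, "twist": 0.03, "claw": 1}, {"dx": -4, "dy": -37, "dz": 13, "twist": 0.03, "claw": 1}, {"dx": -3, "dy": -37, "dz": 13, "twist": 0, "claw": 1}, {"dx": 0, "dy": -37, "dz": 13, "twist": 0, "claw": 1}, {"dx": 0, "dy": -37, "dz": 13, "twist": 0, "claw": 1}]'

```text
t: 12.22
ee_pos: [0.6446, 0.0409, 0.1932]
orientation: [[-0.023, -0.162, -0.986], [0.004, -0.987, 0.162], [-1.0, -0.0, 0.023]]
ft_force: [1.0, 0.1, -1.0]
width: 0.136
```

```bash
python3 -c "
from h import *
goh(66,165,.5)"
```

```text
h 141.9 lat(+y) -116.8 z 193.2
t 12.22 pos [0.6446 0.0409 0.1932] F [ 1.   0.1 -1. ] T [ 0.06 -0.16  0.01] w 0.136 yaw -9.34 xax [-0.023  0.004 -1.   ]
dx,dy,dz [  30.  -116.    77.1] twist -0.016
```

Call:
drive_tool --motion '[{"dx": 4, "dy": -33, "dz": 18, "twist": -0.016, "claw": 1}, {"dx": 7, "dy": -33, "dz": 18, "twist": 0, "claw": 1}, {"dx": 7, "dy": -33, "dz": 18, "twist": 0, "claw": 1}, {"dx": 7, "dy": -14, "dz": 18, "twist": 0, "claw": 1}, {"dx": 0, "dy": 0, "dz": 0, "twist": 0, "claw": 1}]'

```text
t: 12.63
ee_pos: [0.5845, 0.181, 0.166]
orientation: [[-0.024, -0.126, -0.992], [0.008, -0.992, 0.126], [-1.0, -0.005, 0.025]]
ft_force: [0.3, 0.2, -1.4]
width: 0.131
```

```bash
python3 -c "
from h import *
from bench import snapshot
goh(60,137,.5)
s=read_state()
im=snapshot('scene')
u,v=proj('scene',np.array(s['ee_pos'])-[0,0,.03])[0].astype(int)
cv2.imwrite('pics/p7.png',cv2.resize(im[v-40:v+40,u-40:u+40],None,fx=8,fy=8,interpolation=2)); print(u,v)
for f in (20,25,30,35,40): print(f,((pred(f,64.7)-[u,v]+[40.5,40.5])*8).round(0).tolist())"
```

```text
h 61.9 lat(+y) 13.0 z 166.0
t 12.63 pos [0.5845 0.181  0.166 ] F [ 0.3  0.2 -1.4] T [-0.02 -0.08  0.03] w 0.131 yaw -7.25 xax [-0.024  0.008 -1.   ]
dx,dy,dz [28.9 12.6  1.4] twist 0.020
368 202
20 [[275.0, 386.0], [376.0, 350.0], [217.0, 288.0], [299.0, 331.0], [402.0, 295.0], [238.0, 232.0]]
25 [[267.0, 376.0], [368.0, 340.0], [211.0, 273.0], [294.0, 328.0], [397.0, 292.0], [237.0, 224.0]]
30 [[259.0, 365.0], [359.0, 330.0], [206.0, 258.0], [290.0, 325.0], [393.0, 289.0], [235.0, 216.0]]
35 [[251.0, 354.0], [351.0, 318.0], [202.0, 243.0], [285.0, 322.0], [388.0, 286.0], [235.0, 208.0]]
40 [[243.0, 341.0], [343.0, 306.0], [198.0, 228.0], [281.0, 317.0], [383.0, 282.0], [234.0, 200.0]]
```

View pics/p7.png

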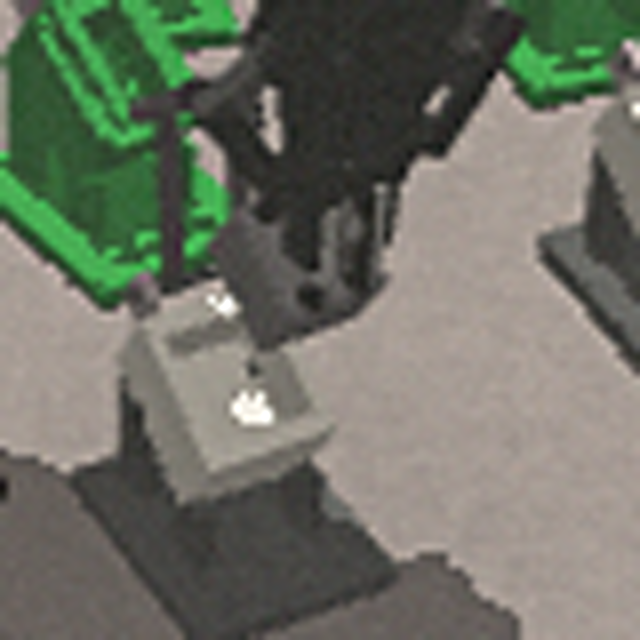

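The scene view shows the carrier tilted about 35–38° (foot corner at crop (262,345)), a little more than needed. Pressing flush on the rim should take out the rest. Now I'll line it up laterally.

Call:
drive_tool --motion '[{"dx": 5, "dy": 12.5, "dz": 0, "twist": 0.02, "claw": 1}, {"dx": 10, "dy": 0, "dz": 0, "twist": 0, "claw": 1}, {"dx": 5, "dy": 0, "dz": 0, "twist": 0, "claw": 1}, {"dx": 0, "dy": 0, "dz": 0, "twist": 0, "claw": 1}]'

```text
t: 13.02
ee_pos: [0.5853, 0.1641, 0.1434]
orientation: [[-0.023, -0.148, -0.989], [0.006, -0.989, 0.148], [-1.0, -0.003, 0.024]]
ft_force: [-0.2, -0.5, -1.9]
width: 0.134
```

```bash
python3 -c "
from h import *
goh(62,128,.5)"
```

```text
h 65.3 lat(+y) -3.7 z 143.4
t 13.02 pos [0.5853 0.1641 0.1434] F [-0.2 -0.5 -1.9] T [-0.04 -0.09  0.02] w 0.134 yaw -8.52 xax [-0.023  0.006 -1.   ]
dx,dy,dz [15.5 -4.1  2.9] twist -0.002
```

Call:
drive_tool --motion '[{"dx": 8, "dy": -4, "dz": 2.5, "twist": 0, "claw": 1}, {"dx": 6, "dy": 0, "dz": 0, "twist": 0, "claw": 1}, {"dx": 0, "dy": 0, "dz": 0, "twist": 0, "claw": 1}]'

```text
t: 13.27
ee_pos: [0.5838, 0.1667, 0.1274]
orientation: [[-0.024, -0.151, -0.988], [0.006, -0.989, 0.151], [-1.0, -0.002, 0.024]]
ft_force: [0.0, -1.1, -1.7]
width: 0.127
```

```bash
python3 -c "
from h import *
goh(62,122,.5)"
```

```text
h 63.4 lat(+y) -1.3 z 127.4
t 13.27 pos [0.5838 0.1667 0.1274] F [ 0.  -1.1 -1.7] T [-0.05 -0.06  0.03] w 0.127 yaw -8.7 xax [-0.024  0.006 -1.   ]
dx,dy,dz [ 5.4 -1.8  1.3] twist -0.005
```

Call:
drive_tool --motion '[{"dx": 3, "dy": -1.8, "dz": 0.5, "twist": -0.005, "claw": 1}, {"dx": 2, "dy": 0, "dz": 0, "twist": 0, "claw": 1}]'

```text
t: 13.43
ee_pos: [0.5836, 0.1687, 0.1219]
orientation: [[-0.024, -0.146, -0.989], [0.006, -0.989, 0.146], [-1.0, -0.002, 0.024]]
ft_force: [-0.4, 1.1, -2.7]
width: 0.135
```

Call:
drive_tool --motion '[{"dx": 2, "dy": 0, "dz": 0, "twist": 0, "claw": 1}, {"dx": 2, "dy": 0, "dz": 0, "twist": 0, "claw": 1}]'

```text
t: 13.6
ee_pos: [0.5837, 0.169, 0.1177]
orientation: [[-0.023, -0.145, -0.989], [0.006, -0.989, 0.145], [-1.0, -0.003, 0.024]]
ft_force: [-0.6, -0.0, -2.2]
width: 0.13
```

```bash
python3 -c "
from h import *
goh(56,119,.5)"
```

```text
h 63.0 lat(+y) 1.0 z 117.7
t 13.6 pos [0.5837 0.169  0.1177] F [-0.6 -0.  -2.2] T [-0.02 -0.07  0.01] w 0.13 yaw -8.36 xax [-0.023  0.006 -1.   ]
dx,dy,dz [-1.1  0.5  7. ] twist 0.001
```

Call:
drive_tool --motion '[{"dx": 2, "dy": 0, "dz": 0, "twist": 0, "claw": 1}, {"dx": 2, "dy": 0, "dz": 0, "twist": 0, "claw": 1}]'

```text
t: 13.77
ee_pos: [0.5863, 0.1689, 0.1158]
orientation: [[-0.018, -0.146, -0.989], [0.007, -0.989, 0.146], [-1.0, -0.004, 0.018]]
ft_force: [2.8, -2.1, 8.5]
width: 0.131
```

Call:
drive_tool --motion '[{"dx": 2, "dy": 0, "dz": 0, "twist": 0, "claw": 1}, {"dx": 2, "dy": 0, "dz": 0, "twist": 0, "claw": 1}]'

```text
t: 13.93
ee_pos: [0.589, 0.1687, 0.1142]
orientation: [[-0.012, -0.147, -0.989], [0.008, -0.989, 0.147], [-1.0, -0.006, 0.013]]
ft_force: [2.2, -3.0, 7.9]
width: 0.131
```

```bash
python3 -c "
from h import *
from bench import snapshot
goh(56,119,.5)
s=read_state()
im=snapshot('scene')
u,v=proj('scene',np.array(s['ee_pos'])-[0,0,.03])[0].astype(int)
cv2.imwrite('pics/p8.png',cv2.resize(im[v-40:v+40,u-40:u+40],None,fx=8,fy=8,interpolation=2)); print(u,v)
for f in (25,30,35,40): print(f,((pred(f,64.7)-[u,v]+[40.5,40.5])*8).round(0).tolist())"
```

```text
h 68.3 lat(+y) 1.5 z 114.2
t 13.93 pos [0.589  0.1687 0.1142] F [ 2.2 -3.   7.9] T [-0.49 -0.55  0.03] w 0.131 yaw -8.45 xax [-0.012  0.008 -1.   ]
dx,dy,dz [-4.6  1.  12.3] twist -0.001
365 217
25 [[267.0, 378.0], [366.0, 341.0], [213.0, 275.0], [294.0, 334.0], [395.0, 298.0], [238.0, 230.0]]
30 [[259.0, 367.0], [358.0, 331.0], [208.0, 261.0], [289.0, 331.0], [390.0, 294.0], [236.0, 222.0]]
35 [[252.0, 355.0], [350.0, 319.0], [204.0, 246.0], [285.0, 327.0], [386.0, 291.0], [235.0, 215.0]]
40 [[244.0, 343.0], [343.0, 307.0], [200.0, 231.0], [281.0, 323.0], [381.0, 286.0], [235.0, 208.0]]
```

View pics/p8.png

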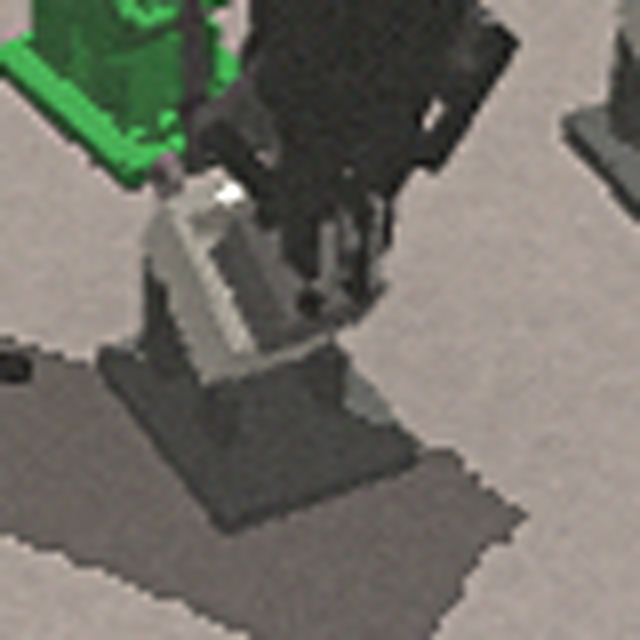

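Call:
drive_tool --motion '[{"dx": -1, "dy": 0.5, "dz": 4, "twist": 0, "claw": 1}, {"dx": -1, "dy": 0, "dz": 3, "twist": 0, "claw": 1}]'

```text
t: 14.15
ee_pos: [0.5839, 0.1691, 0.1172]
orientation: [[-0.008, -0.148, -0.989], [0.008, -0.989, 0.148], [-1.0, -0.007, 0.009]]
ft_force: [2.0, -0.4, -0.9]
width: 0.133
```

```bash
python3 -c "
from h import *
goh(56,119,.5)"
```

```text
h 63.1 lat(+y) 1.1 z 117.2
t 14.15 pos [0.5839 0.1691 0.1172] F [ 2.  -0.4 -0.9] T [-0.08 -0.56  0.02] w 0.133 yaw -8.51 xax [-0.008  0.008 -1.   ]
dx,dy,dz [-1.7  0.6  7.1] twist -0.002
```

Call:
drive_tool --motion '[{"dx": 0, "dy": 0.5, "dz": 4, "twist": 0, "claw": 1}, {"dx": 1, "dy": 0, "dz": 2, "twist": 0, "claw": 1}]'

```text
t: 14.32
ee_pos: [0.58, 0.1698, 0.1183]
orientation: [[-0.002, -0.148, -0.989], [0.01, -0.989, 0.148], [-1.0, -0.009, 0.003]]
ft_force: [7.3, -3.7, 8.7]
width: 0.132
```

```bash
python3 -c "
from h import *
goh(56,119,.5)"
```

```text
h 59.2 lat(+y) 1.3 z 118.3
t 14.32 pos [0.58   0.1698 0.1183] F [ 7.3 -3.7  8.7] T [-1.05 -1.87 -0.05] w 0.132 yaw -8.53 xax [-0.002  0.01  -1.   ]
dx,dy,dz [-0.7  0.8  3.2] twist -0.002
```

Call:
drive_tool --motion '[{"dx": 0, "dy": 1, "dz": 3, "twist": 0, "claw": 1}, {"dx": 0, "dy": 0, "dz": 2, "twist": 0, "claw": 1}]'

```text
t: 14.48
ee_pos: [0.5767, 0.1697, 0.1198]
orientation: [[0.004, -0.149, -0.989], [0.011, -0.989, 0.149], [-1.0, -0.011, -0.002]]
ft_force: [3.6, -1.1, 1.1]
width: 0.128
```

```bash
python3 -c "
from h import *
goh(54,119,.5)"
```

```text
h 55.9 lat(+y) 0.7 z 119.8
t 14.48 pos [0.5767 0.1697 0.1198] F [ 3.6 -1.1  1.1] T [-0.32 -1.04  0.01] w 0.128 yaw -8.54 xax [ 0.004  0.011 -1.   ]
dx,dy,dz [0.8 0.2 1.9] twist -0.003
```

Call:
drive_tool --motion '[{"dx": 2, "dy": 0, "dz": 1.2, "twist": 0, "claw": 1}, {"dx": 1.5, "dy": 0, "dz": 1, "twist": 0, "claw": 1}]'

```text
t: 14.65
ee_pos: [0.5771, 0.1699, 0.1197]
orientation: [[0.01, -0.149, -0.989], [0.012, -0.989, 0.149], [-1.0, -0.013, -0.009]]
ft_force: [-1.1, -4.8, 18.7]
width: 0.133
```

```bash
python3 -c "
from h import *
from bench import snapshot
goh(54,119,.5)
s=read_state()
im=snapshot('scene')
u,v=proj('scene',b2w([0,0,50]))[0].astype(int)
cv2.imwrite('pics/p9.png',cv2.resize(im[v-40:v+40,u-40:u+40],None,fx=8,fy=8,interpolation=2)); print(u,v)
for f in (20,25,30,35,40): print(f,((pred(f,64.7)-[u,v]+[40.5,40.5])*8).round(0).tolist())"
```

```text
h 56.2 lat(+y) 1.0 z 119.7
t 14.65 pos [0.5771 0.1699 0.1197] F [-1.1 -4.8 18.7] T [-1.23  0.5   0.07] w 0.133 yaw -8.57 xax [ 0.01   0.012 -1.   ]
dx,dy,dz [0.7 0.5 2.2] twist -0.003
358 206
20 [[314.0, 446.0], [413.0, 410.0], [258.0, 349.0], [336.0, 395.0], [437.0, 358.0], [278.0, 296.0]]
25 [[306.0, 436.0], [405.0, 400.0], [252.0, 334.0], [332.0, 392.0], [433.0, 356.0], [276.0, 288.0]]
30 [[298.0, 425.0], [397.0, 390.0], [247.0, 320.0], [327.0, 389.0], [428.0, 353.0], [275.0, 281.0]]
35 [[290.0, 414.0], [389.0, 378.0], [243.0, 305.0], [323.0, 385.0], [424.0, 349.0], [274.0, 273.0]]
40 [[283.0, 401.0], [381.0, 366.0], [239.0, 290.0], [319.0, 380.0], [419.0, 345.0], [273.0, 266.0]]
```

View pics/p9.png

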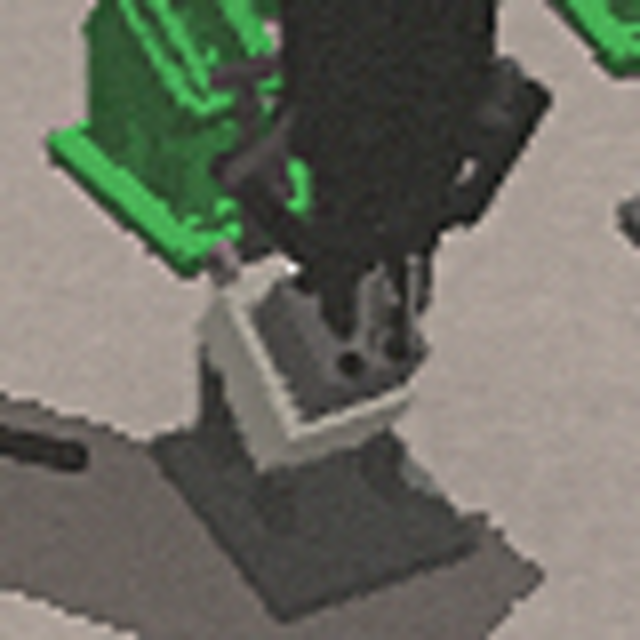

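Now the foot lies flush on the rim: corner at crop (300,425), matching a 30° tilt, with the edges parallel. Next I slide it toward the robot under light pressure until it drops in.

Call:
drive_tool --motion '[{"dx": -1, "dy": 0.7, "dz": 2, "twist": 0, "claw": 1}, {"dx": 0, "dy": 0, "dz": 2, "twist": 0, "claw": 1}]'

```text
t: 14.87
ee_pos: [0.5729, 0.1698, 0.1215]
orientation: [[0.012, -0.149, -0.989], [0.012, -0.989, 0.149], [-1.0, -0.014, -0.01]]
ft_force: [4.8, -1.8, 1.9]
width: 0.132
```

```bash
python3 -c "
from h import *
goh(51.5,120,.5)"
```

```text
h 52.1 lat(+y) 0.2 z 121.5
t 14.87 pos [0.5729 0.1698 0.1215] F [ 4.8 -1.8  1.9] T [-0.43 -1.74 -0.03] w 0.132 yaw -8.58 xax [ 0.012  0.012 -1.   ]
dx,dy,dz [ 1.5 -0.3  0.6] twist -0.003
```

Call:
drive_tool --motion '[{"dx": 2, "dy": 0, "dz": 1.2, "twist": 0, "claw": 1}, {"dx": 2, "dy": 0, "dz": 1.2, "twist": 0, "claw": 1}]'

```text
t: 15.03
ee_pos: [0.5735, 0.1702, 0.1208]
orientation: [[0.019, -0.15, -0.989], [0.013, -0.989, 0.15], [-1.0, -0.016, -0.017]]
ft_force: [-0.5, -6.8, 33.2]
width: 0.135
```

```bash
python3 -c "
from h import *
goh(50,119,.5)"
```

```text
h 52.7 lat(+y) 0.7 z 120.8
t 15.03 pos [0.5735 0.1702 0.1208] F [-0.5 -6.8 33.2] T [-1.93  0.39  0.01] w 0.135 yaw -8.61 xax [ 0.019  0.013 -1.   ]
dx,dy,dz [1.8 0.2 2.7] twist -0.004
```

Blocked. The moments put the contact at the away edge, right of centre. I'll ease off and shift about 2 mm toward the robot and 1 mm left.

Call:
drive_tool --motion '[{"dx": -2, "dy": -0.7, "dz": 2.5, "twist": 0, "claw": 1}, {"dx": 0, "dy": 0, "dz": 1.5, "twist": 0, "claw": 1}]'

```text
t: 15.2
ee_pos: [0.5697, 0.1715, 0.1234]
orientation: [[0.021, -0.15, -0.988], [0.013, -0.989, 0.15], [-1.0, -0.016, -0.018]]
ft_force: [4.4, -0.4, -3.1]
width: 0.137
```

```bash
cat >> h.py <<'E'
def cop():
    s=read_state();R=np.array(s["orientation"]);F=np.array(s["ft_force"])-[0,0,-1.6];T=np.array(s["torque"])
    d=-.197*R[:,0]  # sensor rel TCP
    # plane z = -46mm rel TCP
    rz=-.046-d[2]
    rx=(rz*F[0]-T[1])/F[2]; ry=(T[0]+rz*F[1])/F[2]
    q=np.array([rx+d[0],ry+d[1],0]); print("cop h %.0f lat %.0f (foot centre h -32; away edge -12, near -52)"%(q@hh*1000,-q@YB*1000))
E
python3 -c "
from h import *
goh(50,121,.5);cop()"
```

```text
h 48.8 lat(+y) 1.4 z 123.4
t 15.2 pos [0.5697 0.1715 0.1234] F [ 4.4 -0.4 -3.1] T [-0.18 -1.32 -0.08] w 0.137 yaw -8.62 xax [ 0.021  0.013 -1.   ]
dx,dy,dz [ 2.4  1.  -1.2] twist -0.004
cop h -174 lat 21 (foot centre h -32; away edge -12, near -52)
```

Call:
drive_tool --motion '[{"dx": 2, "dy": 0, "dz": 0.5, "twist": 0, "claw": 1}, {"dx": 2, "dy": 0, "dz": 1.0, "twist": 0, "claw": 1}]'

```text
t: 15.37
ee_pos: [0.5683, 0.1714, 0.1192]
orientation: [[0.021, -0.15, -0.988], [0.013, -0.989, 0.15], [-1.0, -0.016, -0.019]]
ft_force: [2.1, -3.5, -1.3]
width: 0.136
```

```bash
python3 -c "
from h import *
goh(50,121,.5);cop()"
```

```text
h 47.3 lat(+y) 1.1 z 119.2
t 15.37 pos [0.5683 0.1714 0.1192] F [ 2.1 -3.5 -1.3] T [-0.75 -0.37 -0.02] w 0.136 yaw -8.62 xax [ 0.021  0.013 -1.   ]
dx,dy,dz [-1.7  0.6 -2.7] twist -0.004
cop h -581 lat 255 (foot centre h -32; away edge -12, near -52)
```

It is dropping in. Continuing along the pocket axis.

Call:
drive_tool --motion '[{"dx": 3.5, "dy": 0.5, "dz": 2, "twist": 0, "claw": 1}, {"dx": 3.5, "dy": 0, "dz": 2, "twist": 0, "claw": 1}]'

```text
t: 15.53
ee_pos: [0.5641, 0.1715, 0.1111]
orientation: [[0.021, -0.15, -0.988], [0.013, -0.989, 0.15], [-1.0, -0.016, -0.019]]
ft_force: [4.9, -1.3, -1.6]
width: 0.133
```

```bash
python3 -c "
from h import *
goh(40,108,.5);cop()"
```

```text
h 43.2 lat(+y) 0.6 z 111.1
t 15.53 pos [0.5641 0.1715 0.1111] F [ 4.9 -1.3 -1.6] T [-0.28 -1.24 -0.14] w 0.133 yaw -8.64 xax [ 0.021  0.013 -1.   ]
dx,dy,dz [3.  0.1 3.2] twist -0.004
cop h 2306 lat 1701 (foot centre h -32; away edge -12, near -52)
```

Call:
drive_tool --motion '[{"dx": 3.5, "dy": 0, "dz": 1.5, "twist": 0, "claw": 1}, {"dx": 3.5, "dy": 0, "dz": 1.8, "twist": 0, "claw": 1}]'

```text
t: 15.7
ee_pos: [0.5604, 0.1724, 0.1028]
orientation: [[0.021, -0.15, -0.988], [0.013, -0.989, 0.151], [-1.0, -0.016, -0.018]]
ft_force: [3.0, -1.1, 6.7]
width: 0.132
```

Call:
drive_tool --motion '[{"dx": 3.5, "dy": 0, "dz": 1.5, "twist": 0, "claw": 1}, {"dx": 3.5, "dy": 0, "dz": 1.8, "twist": 0, "claw": 1}]'

```text
t: 15.87
ee_pos: [0.5573, 0.1734, 0.0956]
orientation: [[0.021, -0.151, -0.988], [0.014, -0.988, 0.151], [-1.0, -0.017, -0.019]]
ft_force: [2.2, -3.3, 14.3]
width: 0.133
```

```bash
python3 -c "
from h import *
goh(40,108,.5);cop()"
```

```text
h 36.2 lat(+y) 1.5 z 95.6
t 15.87 pos [0.5573 0.1734 0.0956] F [ 2.2 -3.3 14.3] T [-0.97 -0.03 -0.29] w 0.133 yaw -8.66 xax [ 0.021  0.014 -1.   ]
dx,dy,dz [-12.3   0.7  -4.1] twist -0.005
cop h -33 lat -18 (foot centre h -32; away edge -12, near -52)
```

Call:
drive_tool --motion '[{"dx": 3, "dy": 0.7, "dz": 1.2, "twist": 0, "claw": 1}, {"dx": 2.5, "dy": 0, "dz": 1.4, "twist": 0, "claw": 1}]'

```text
t: 16.03
ee_pos: [0.5571, 0.1737, 0.0917]
orientation: [[0.026, -0.151, -0.988], [0.015, -0.988, 0.152], [-1.0, -0.019, -0.024]]
ft_force: [5.5, -2.5, 21.6]
width: 0.13
```

```bash
python3 -c "
from h import *
goh(33.4,90.7,.5);cop()"
```

```text
h 35.9 lat(+y) 1.8 z 91.7
t 16.03 pos [0.5571 0.1737 0.0917] F [ 5.5 -2.5 21.6] T [-0.74 -0.68  0.01] w 0.13 yaw -8.7 xax [ 0.026  0.015 -1.   ]
dx,dy,dz [0.9 1.3 2.5] twist -0.005
cop h -32 lat -13 (foot centre h -32; away edge -12, near -52)
```

```bash
python3 -c "
from h import *
from bench import snapshot
im=snapshot('scene')
u,v=proj('scene',b2w([0,0,50]))[0].astype(int)
def P(p): return ((proj('scene',b2w(p))-[u,v]+[40.5,40.5])*8).round(0).tolist()
print('block top home corners',P([[-23,22,38],[-23,-22,38],[23,22,38],[23,-22,38]]),'rim outer',P([[-33,28,36],[-33,-28,36],[33,28,36]]))
cv2.imwrite('pics/p10.png',cv2.resize(im[v-40:v+40,u-40:u+40],None,fx=8,fy=8,interpolation=2))"
```

```text
block top home corners [[291.0, 411.0], [390.0, 376.0], [241.0, 306.0], [339.0, 272.0]] rim outer [[287.0, 441.0], [413.0, 396.0], [215.0, 290.0]]
```

View pics/p10.png

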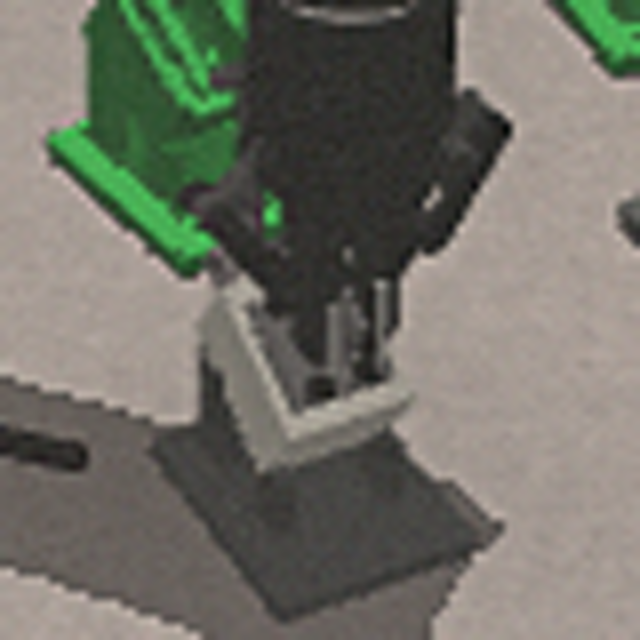

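The block top is almost level with the rim: corner at crop (297,412), predicted home (291,411). One more press, then release and tamp.

Call:
drive_tool --motion '[{"dx": 2.5, "dy": 1.2, "dz": 2, "twist": 0, "claw": 1}, {"dx": 2.5, "dy": 0, "dz": 1.4, "twist": 0, "claw": 1}]'

```text
t: 16.25
ee_pos: [0.5582, 0.1738, 0.0901]
orientation: [[0.036, -0.151, -0.988], [0.017, -0.988, 0.152], [-0.999, -0.023, -0.033]]
ft_force: [2.0, -7.8, 25.3]
width: 0.131
```

```bash
python3 -c "
from h import *
goh(33.4,90.7,.5);cop()"
```

```text
h 37.0 lat(+y) 2.1 z 90.1
t 16.25 pos [0.5582 0.1738 0.0901] F [ 2.  -7.8 25.3] T [-2.29  0.16  0.04] w 0.131 yaw -8.71 xax [ 0.036  0.017 -0.999]
dx,dy,dz [-0.8  1.6  3.6] twist -0.005
cop h -28 lat -22 (foot centre h -32; away edge -12, near -52)
```

Call:
drive_tool --motion '[{"dx": -1, "dy": 0, "dz": 0, "twist": 0, "claw": 0.3}, {"dx": 0, "dy": 0, "dz": 0, "twist": 0, "claw": 0.3}, {"dx": 0, "dy": 0, "dz": 0, "twist": 0, "claw": 0.3}, {"dx": 0, "dy": 0, "dz": 0, "twist": 0, "claw": 0.3}, {"dx": 0, "dy": 0, "dz": 0, "twist": 0, "claw": 0.3}]'

```text
t: 16.67
ee_pos: [0.5558, 0.1745, 0.0897]
orientation: [[0.033, -0.15, -0.988], [0.017, -0.988, 0.151], [-0.999, -0.022, -0.03]]
ft_force: [0.4, -0.6, 0.4]
width: 0.35
```

```bash
python3 -c "
from h import *
goh(60,150,.5)"
```

```text
h 34.6 lat(+y) 2.4 z 89.7
t 16.67 pos [0.5558 0.1745 0.0897] F [ 0.4 -0.6  0.4] T [0.02 0.02 0.02] w 0.35 yaw -8.64 xax [ 0.033  0.017 -0.999]
dx,dy,dz [-59.6   0.4 -27.2] twist -0.004
```

Call:
drive_tool --motion '[{"dx": -12, "dy": 0, "dz": -6, "twist": 0, "claw": 0.3}, {"dx": -25, "dy": 0, "dz": -15, "twist": 0, "claw": 0.3}, {"dx": -30, "dy": 0, "dz": -25, "twist": 0, "claw": 0.3}, {"dx": -25, "dy": 0, "dz": -30, "twist": 0, "claw": 0.3}, {"dx": 0, "dy": 0, "dz": -30, "twist": 0, "claw": 0.3}]'

```text
t: 17.08
ee_pos: [0.6526, 0.1587, 0.1845]
orientation: [[0.021, -0.144, -0.989], [0.015, -0.989, 0.144], [-1.0, -0.018, -0.019]]
ft_force: [2.0, -0.0, 0.6]
width: 0.351
```

```bash
python3 -c "
from h import *
from bench import snapshot
goh(60,150,.5)
o=[]
for n in('scene','top'):
  im=snapshot(n); cv2.imwrite(f'pics/q_{n}.png',im)
  u,v=proj(n,b2w([0,0,50]))[0].astype(int)
  o.append(cv2.resize(im[v-35:v+35,u-35:u+35],None,fx=5.7,fy=5.7,interpolation=2))
  print(((proj(n,b2w([[-23,22,38],[-23,-22,38],[23,22,38],[-12,6,70],[-12,-6,70],[12,6,70]]))-[u,v]+[35.5,35.5])*5.7).round(0).tolist())
cv2.imwrite('pics/q.png',np.hstack(o))"
```

```text
h 132.6 lat(+y) 0.9 z 184.5
t 17.08 pos [0.6526 0.1587 0.1845] F [ 2.  -0.   0.6] T [ 0.01  0.02 -0.01] w 0.351 yaw -8.26 xax [ 0.021  0.015 -1.   ]
dx,dy,dz [33.1  0.8 73.3] twist 0.002
[[179.0, 264.0], [249.0, 239.0], [143.0, 189.0], [214.0, 215.0], [233.0, 208.0], [194.0, 175.0]]
[[258.0, 191.0], [167.0, 180.0], [242.0, 265.0], [220.0, 158.0], [194.0, 155.0], [211.0, 197.0]]
```

View pics/q.png

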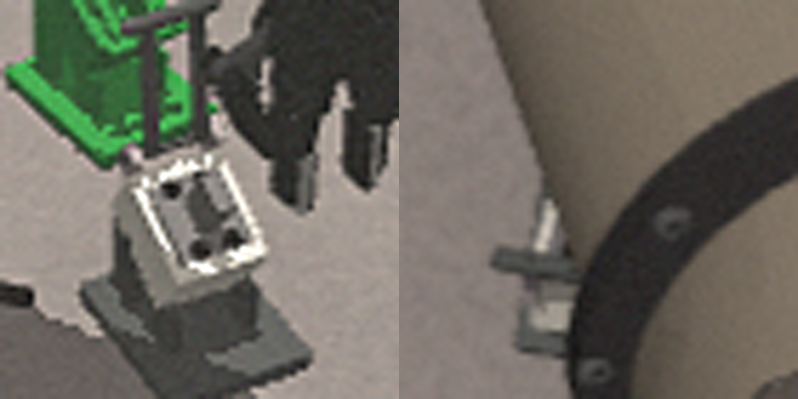

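The pictures show the carrier seated in the pocket: its top corners at crop (182,262) and (250,238) are within 3 px of the predicted home position, and the fork stands open behind it. Now I'll tamp the tab with shut fingers to be sure it is home.

Call:
drive_tool --motion '[{"dx": 0, "dy": 0, "dz": 25, "twist": 0, "claw": 1}, {"dx": 10, "dy": 0, "dz": 25, "twist": 0, "claw": 1}, {"dx": 15, "dy": 0, "dz": 20, "twist": 0, "claw": 1}, {"dx": 15, "dy": 0, "dz": 10, "twist": 0, "claw": 1}, {"dx": 0, "dy": 0, "dz": 0, "twist": 0, "claw": 1}]'

```text
t: 17.6
ee_pos: [0.5716, 0.1689, 0.1345]
orientation: [[0.015, -0.148, -0.989], [0.013, -0.989, 0.149], [-1.0, -0.015, -0.013]]
ft_force: [0.3, -0.1, -0.7]
width: -0.001
```

```bash
python3 -c "
from h import *
goh(45,122,1)"
```

```text
h 50.9 lat(+y) -0.8 z 134.5
t 17.6 pos [0.5716 0.1689 0.1345] F [ 0.3 -0.1 -0.7] T [ 0.02  0.03 -0.03] w -0.001 yaw -8.53 xax [ 0.015  0.013 -1.   ]
dx,dy,dz [12.4 -1.6  6.1] twist -0.002
```

Call:
drive_tool --motion '[{"dx": 8, "dy": -1.6, "dz": 5, "twist": 0, "claw": 1}, {"dx": 4, "dy": 0, "dz": 0, "twist": 0, "claw": 1}, {"dx": 3, "dy": 0, "dz": 0, "twist": 0, "claw": 1}]'

```text
t: 17.85
ee_pos: [0.5671, 0.172, 0.1191]
orientation: [[0.015, -0.148, -0.989], [0.013, -0.989, 0.148], [-1.0, -0.015, -0.013]]
ft_force: [0.7, 0.0, -0.5]
width: 0.004
```

Call:
drive_tool --motion '[{"dx": 3, "dy": 0, "dz": 0, "twist": 0, "claw": 1}]'

```text
t: 17.93
ee_pos: [0.5677, 0.1721, 0.1159]
orientation: [[0.015, -0.148, -0.989], [0.013, -0.989, 0.148], [-1.0, -0.015, -0.013]]
ft_force: [0.1, 0.2, -1.0]
width: 0.001
```

Call:
drive_tool --motion '[{"dx": 2, "dy": 0, "dz": 0, "twist": 0, "claw": 1}]'

```text
t: 18.02
ee_pos: [0.5684, 0.1721, 0.1139]
orientation: [[0.016, -0.148, -0.989], [0.013, -0.989, 0.148], [-1.0, -0.015, -0.014]]
ft_force: [-0.3, -1.1, 15.8]
width: 0.002
```

Call:
drive_tool --motion '[{"dx": 2, "dy": 0, "dz": 1, "twist": 0, "claw": 1}, {"dx": 1, "dy": 0, "dz": 0.5, "twist": 0, "claw": 1}]'

```text
t: 18.18
ee_pos: [0.5702, 0.1724, 0.1133]
orientation: [[0.021, -0.149, -0.989], [0.014, -0.989, 0.15], [-1.0, -0.017, -0.018]]
ft_force: [-0.2, -0.9, 4.2]
width: 0.001
```

```bash
python3 -c "
from h import *
goh(45,122,1)"
```

```text
h 49.1 lat(+y) 2.3 z 113.3
t 18.18 pos [0.5702 0.1724 0.1133] F [-0.2 -0.9  4.2] T [-0.18  0.14  0.04] w 0.001 yaw -8.6 xax [ 0.021  0.014 -1.   ]
dx,dy,dz [-8.8  1.2  3.9] twist -0.003
```

The tip met the tab at z=0.114, which is the predicted home height to within 1 mm. Now for the clamp: go up and over the bar to its robot side.

Call:
drive_tool --motion '[{"dx": -25, "dy": 0, "dz": 0, "twist": 0, "claw": 1}, {"dx": -40, "dy": 0, "dz": 0, "twist": 0, "claw": 1}, {"dx": -40, "dy": 0, "dz": 0, "twist": 0, "claw": 1}, {"dx": -20, "dy": 0, "dz": 10, "twist": 0, "claw": 1}, {"dx": 0, "dy": 0, "dz": 30, "twist": 0, "claw": 1}]'

```text
t: 18.6
ee_pos: [0.5328, 0.1745, 0.2423]
orientation: [[0.021, -0.155, -0.988], [0.014, -0.988, 0.155], [-1.0, -0.017, -0.018]]
ft_force: [-1.0, 0.1, -1.0]
width: -0.005
```

Call:
drive_tool --motion '[{"dx": 0, "dy": 0, "dz": 30, "twist": 0, "claw": 1}, {"dx": 0, "dy": 0, "dz": 25, "twist": 0, "claw": 1}, {"dx": 0, "dy": 0, "dz": 0, "twist": 0, "claw": 1}]'

```text
t: 18.85
ee_pos: [0.4757, 0.1841, 0.2444]
orientation: [[0.026, -0.155, -0.988], [0.016, -0.988, 0.156], [-1.0, -0.02, -0.023]]
ft_force: [1.4, 1.2, 0.5]
width: 0.001
```

```bash
python3 -c "
from h import *
from bench import snapshot
goh(-46,176,1)
im=snapshot('scene')
u,v=proj('scene',b2w([40,0,80]))[0].astype(int)
cv2.imwrite('pics/r1.png',cv2.resize(im[max(v-60,0):v+50,u-50:u+50],None,fx=6,fy=6,interpolation=2));print(u,v)"
```

```text
h -46.1 lat(+y) 0.2 z 244.4
t 18.85 pos [0.4757 0.1841 0.2444] F [1.4 1.2 0.5] T [ 0.02 -0.08  0.04] w 0.001 yaw -8.93 xax [ 0.026  0.016 -1.   ]
dx,dy,dz [68.4  0.6  1.4] twist -0.009
355 191
```

View pics/r1.png

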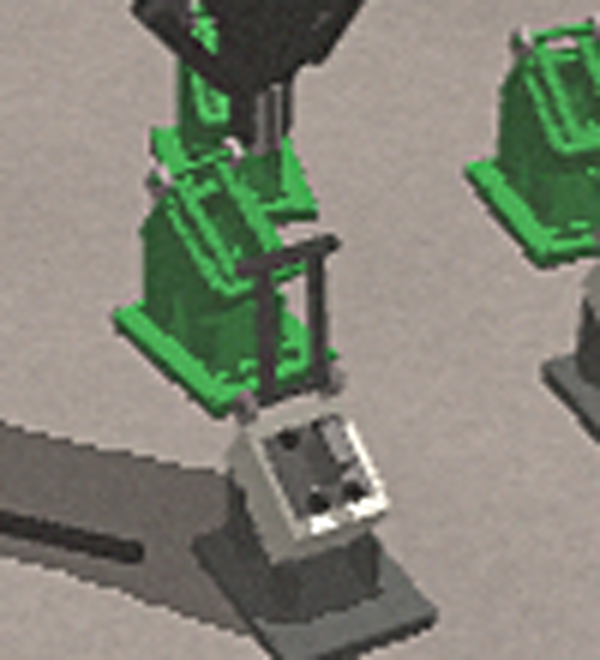

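The fork stands unmoved, with its bar from crop (243,268) to (335,240). The carrier is seated and the shut fingers are behind the bar. Lowering them behind it.

Call:
drive_tool --motion '[{"dx": 25, "dy": -0.6, "dz": 3, "twist": 0, "claw": 1}, {"dx": 25, "dy": 0, "dz": 1, "twist": 0, "claw": 1}, {"dx": 14, "dy": 0, "dz": 0, "twist": 0, "claw": 1}, {"dx": 0, "dy": 0, "dz": 0, "twist": 0, "claw": 1}]'

```text
t: 19.23
ee_pos: [0.4802, 0.1864, 0.1814]
orientation: [[0.034, -0.157, -0.987], [0.019, -0.987, 0.158], [-0.999, -0.025, -0.031]]
ft_force: [-0.2, 0.1, -0.2]
width: 0.002
```

```bash
python3 -c "
from h import *
goh(-30,176,1)"
```

```text
h -42.0 lat(+y) 3.1 z 181.4
t 19.23 pos [0.4802 0.1864 0.1814] F [-0.2  0.1 -0.2] T [-0.02  0.07 -0.02] w 0.002 yaw -9.06 xax [ 0.034  0.019 -0.999]
dx,dy,dz [  5.7   2.1 -11.9] twist -0.011
```

Call:
drive_tool --motion '[{"dx": 0, "dy": 1.5, "dz": -8, "twist": -0.01, "claw": 1}, {"dx": 0, "dy": 0, "dz": -8, "twist": 0, "claw": 1}, {"dx": 0, "dy": 0, "dz": -8, "twist": 0, "claw": 1}, {"dx": 1, "dy": 0, "dz": -8, "twist": 0, "claw": 1}]'

```text
t: 19.57
ee_pos: [0.5158, 0.1794, 0.1834]
orientation: [[0.035, -0.147, -0.989], [0.02, -0.989, 0.148], [-0.999, -0.025, -0.032]]
ft_force: [-0.8, 0.1, -0.0]
width: 0.002
```

```bash
python3 -c "
from h import *
goh(18,170,1)"
```

```text
h -5.7 lat(+y) 1.3 z 183.4
t 19.57 pos [0.5158 0.1794 0.1834] F [-0.8  0.1 -0. ] T [0.07 0.27 0.02] w 0.002 yaw -8.45 xax [ 0.035  0.02  -0.999]
dx,dy,dz [ 14.1   0.7 -23.3] twist -0.001
```

Call:
drive_tool --motion '[{"dx": 3, "dy": 0, "dz": -7, "twist": 0, "claw": 1}, {"dx": 3, "dy": 0, "dz": -7, "twist": 0, "claw": 1}, {"dx": 3, "dy": 0, "dz": -5, "twist": 0, "claw": 1}]'

```text
t: 19.82
ee_pos: [0.5393, 0.176, 0.1759]
orientation: [[0.037, -0.148, -0.988], [0.02, -0.989, 0.149], [-0.999, -0.026, -0.034]]
ft_force: [-2.2, 0.5, -1.3]
width: -0.0
```

```bash
python3 -c "
from h import *
from bench import snapshot
goh(30,160,1)
im=snapshot('scene')
u,v=proj('scene',b2w([40,0,80]))[0].astype(int)
cv2.imwrite('pics/r2.png',cv2.resize(im[max(v-60,0):v+50,u-50:u+50],None,fx=5,fy=5,interpolation=2));print(u,v)"
```

```text
h 18.0 lat(+y) 1.4 z 175.9
t 19.82 pos [0.5393 0.176  0.1759] F [-2.2  0.5 -1.3] T [-0.    0.41 -0.1 ] w -0.0 yaw -8.54 xax [ 0.037  0.02  -0.999]
dx,dy,dz [ 16.3   0.8 -11.5] twist -0.002
355 191
```

View pics/r2.png

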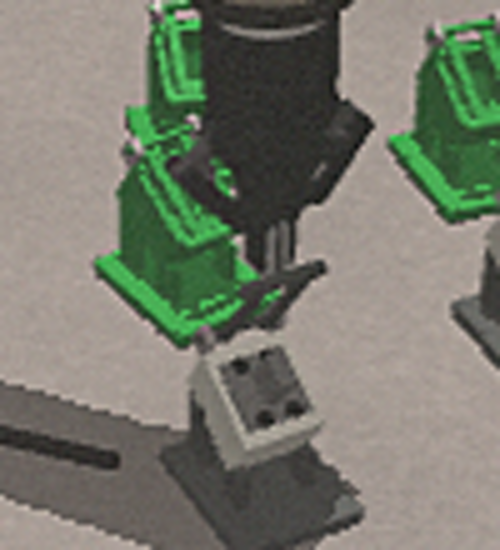

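The fork follows the fingers and its bar is now at crop (275,290). Continuing along the arc.

Call:
drive_tool --motion '[{"dx": 6, "dy": 0, "dz": -6, "twist": 0, "claw": 1}, {"dx": 6, "dy": 0, "dz": -5, "twist": 0, "claw": 1}, {"dx": 6, "dy": 0, "dz": -5, "twist": 0, "claw": 1}]'

```text
t: 20.12
ee_pos: [0.5578, 0.1739, 0.1573]
orientation: [[0.039, -0.148, -0.988], [0.021, -0.989, 0.149], [-0.999, -0.026, -0.035]]
ft_force: [-0.8, -0.6, 1.0]
width: 0.001
```

Call:
drive_tool --motion '[{"dx": 6, "dy": 0, "dz": -5, "twist": 0, "claw": 1}, {"dx": 6, "dy": 0, "dz": -4, "twist": 0, "claw": 1}, {"dx": 3, "dy": 0, "dz": -3, "twist": 0, "claw": 1}]'

```text
t: 20.37
ee_pos: [0.5693, 0.1718, 0.1388]
orientation: [[0.033, -0.148, -0.988], [0.019, -0.989, 0.149], [-0.999, -0.024, -0.03]]
ft_force: [-9.9, 2.5, -4.3]
width: -0.0
```

```bash
python3 -c "
from h import *
from bench import snapshot
goh(50,131,1)
im=snapshot('scene')
u,v=proj('scene',b2w([40,0,80]))[0].astype(int)
cv2.imwrite('pics/r3.png',cv2.resize(im[max(v-60,0):v+50,u-50:u+50],None,fx=5,fy=5,interpolation=2));print(u,v)"
```

```text
h 48.3 lat(+y) 1.7 z 138.8
t 20.37 pos [0.5693 0.1718 0.1388] F [-9.9  2.5 -4.3] T [0.44 2.29 0.03] w -0.0 yaw -8.53 xax [ 0.033  0.019 -0.999]
dx,dy,dz [ 7.8  0.9 -1.5] twist -0.002
355 191
```

View pics/r3.png

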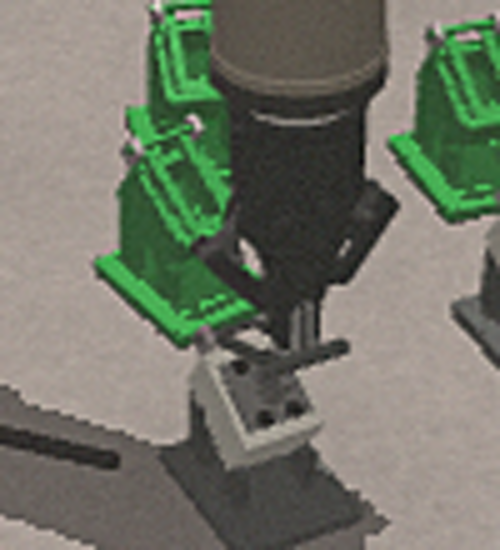

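Now I'll back off and press the bar down from above.

Call:
drive_tool --motion '[{"dx": -10, "dy": 0, "dz": 3, "twist": 0, "claw": 1}, {"dx": -15, "dy": 0, "dz": 0, "twist": 0, "claw": 1}, {"dx": 0, "dy": 0, "dz": -12, "twist": 0, "claw": 1}, {"dx": 0, "dy": 0, "dz": -10, "twist": 0, "claw": 1}, {"dx": 0, "dy": 0, "dz": 0, "twist": 0, "claw": 1}]'

```text
t: 20.83
ee_pos: [0.5896, 0.1688, 0.1657]
orientation: [[0.034, -0.147, -0.989], [0.019, -0.989, 0.148], [-0.999, -0.024, -0.031]]
ft_force: [-0.3, -1.0, -0.2]
width: -0.0
```

```bash
python3 -c "
from h import *
goh(70,150,1)"
```

```text
h 68.8 lat(+y) 1.7 z 165.7
t 20.83 pos [0.5896 0.1688 0.1657] F [-0.3 -1.  -0.2] T [-0.03  0.05  0.01] w -0.0 yaw -8.47 xax [ 0.034  0.019 -0.999]
dx,dy,dz [15.7  1.  -0.7] twist -0.001
```

Call:
drive_tool --motion '[{"dx": 12, "dy": 0, "dz": 0.5, "twist": 0, "claw": 1}, {"dx": 10, "dy": 0, "dz": 0.5, "twist": 0, "claw": 1}, {"dx": 10, "dy": 0, "dz": 0.5, "twist": 0, "claw": 1}, {"dx": 10, "dy": 0, "dz": 0.5, "twist": 0, "claw": 1}]'

```text
t: 21.17
ee_pos: [0.5909, 0.17, 0.1219]
orientation: [[0.038, -0.148, -0.988], [0.021, -0.989, 0.149], [-0.999, -0.026, -0.035]]
ft_force: [0.4, 0.0, 0.1]
width: -0.004
```

```bash
python3 -c "
from h import *
goh(64,95,1)"
```

```text
h 69.9 lat(+y) 3.0 z 121.9
t 21.17 pos [0.5909 0.17   0.1219] F [0.4 0.  0.1] T [ 0.   -0.01  0.03] w -0.004 yaw -8.54 xax [ 0.038  0.021 -0.999]
dx,dy,dz [26.6  2.7  6.8] twist -0.002
```

Call:
drive_tool --motion '[{"dx": 8, "dy": 1, "dz": 2, "twist": 0, "claw": 1}, {"dx": 8, "dy": 0, "dz": 2, "twist": 0, "claw": 1}, {"dx": 8, "dy": 0, "dz": 2, "twist": 0, "claw": 1}]'

```text
t: 21.42
ee_pos: [0.5838, 0.1701, 0.0929]
orientation: [[0.035, -0.148, -0.988], [0.02, -0.989, 0.149], [-0.999, -0.025, -0.032]]
ft_force: [1.2, -0.2, -0.5]
width: 0.004
```

```bash
python3 -c "
from h import *
from bench import snapshot
goh(62,78,1)
im=snapshot('scene')
u,v=proj('scene',b2w([40,0,80]))[0].astype(int)
cv2.imwrite('pics/r4.png',cv2.resize(im[max(v-60,0):v+50,u-50:u+50],None,fx=5,fy=5,interpolation=2));print(u,v)"
```

```text
h 62.9 lat(+y) 2.1 z 92.9
t 21.42 pos [0.5838 0.1701 0.0929] F [ 1.2 -0.2 -0.5] T [-0.08  0.03 -0.01] w 0.004 yaw -8.52 xax [ 0.035  0.02  -0.999]
dx,dy,dz [14.8  1.5  1.4] twist -0.002
355 191
```

View pics/r4.png

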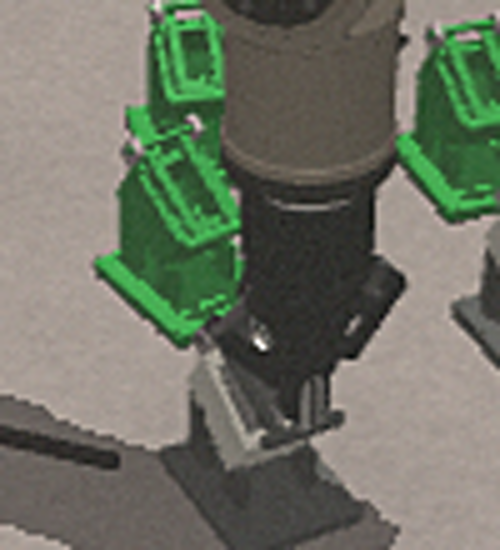

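Good: the bar is going down under the fingertip at crop (300,430). Down to the stop.

Call:
drive_tool --motion '[{"dx": 6, "dy": 1, "dz": 2, "twist": 0, "claw": 1}, {"dx": 5, "dy": 0, "dz": 1.5, "twist": 0, "claw": 1}, {"dx": 3, "dy": 0, "dz": 0.5, "twist": 0, "claw": 1}]'

```text
t: 21.72
ee_pos: [0.5796, 0.1702, 0.0766]
orientation: [[0.035, -0.148, -0.988], [0.02, -0.989, 0.148], [-0.999, -0.024, -0.032]]
ft_force: [-7.6, -4.7, 43.3]
width: -0.003
```

```bash
python3 -c "
from h import *
goh(60,76,1)"
```

```text
h 58.7 lat(+y) 1.5 z 76.6
t 21.72 pos [0.5796 0.1702 0.0766] F [-7.6 -4.7 43.3] T [-0.93  1.65 -0.01] w -0.003 yaw -8.49 xax [ 0.035  0.02  -0.999]
dx,dy,dz [ 0.6  0.6 -1.3] twist -0.002
```

It hit a hard stop at z=0.0766, and the expected top of the closed bar is 0.0763. Lift off and check.

Call:
drive_tool --motion '[{"dx": -6, "dy": 0, "dz": -2, "twist": 0, "claw": 1}, {"dx": -25, "dy": 0, "dz": -10, "twist": 0, "claw": 1}, {"dx": -40, "dy": 0, "dz": -10, "twist": 0, "claw": 1}, {"dx": -40, "dy": 0, "dz": -5, "twist": 0, "claw": 1}, {"dx": -30, "dy": 15, "dz": 0, "twist": 0, "claw": 1}]'

```text
t: 22.13
ee_pos: [0.5958, 0.1504, 0.2154]
orientation: [[0.023, -0.143, -0.989], [0.017, -0.989, 0.144], [-1.0, -0.02, -0.02]]
ft_force: [-0.1, -0.3, 0.4]
width: 0.001
```

Call:
drive_tool --motion '[{"dx": 0, "dy": -38, "dz": 0, "twist": 0, "claw": 1}, {"dx": 0, "dy": -38, "dz": 0, "twist": 0, "claw": 1}, {"dx": 0, "dy": -38, "dz": 0, "twist": 0, "claw": 1}, {"dx": 0, "dy": -38, "dz": 0, "twist": 0, "claw": 1}, {"dx": 0, "dy": 0, "dz": 0, "twist": 0, "claw": 1}]'

```text
t: 22.55
ee_pos: [0.6239, 0.2996, 0.2301]
orientation: [[0.037, -0.156, -0.987], [0.02, -0.987, 0.157], [-0.999, -0.026, -0.034]]
ft_force: [-1.4, 0.5, -0.5]
width: -0.001
```

```bash
python3 -c "
from h import *
from bench import snapshot
goh(60,76,1)
im=snapshot('scene');cv2.imwrite('pics/f_scene.png',im)
t=snapshot('top');cv2.imwrite('pics/f_top.png',t)
u,v=proj('scene',b2w([0,0,50]))[0].astype(int)
cv2.imwrite('pics/f1.png',cv2.resize(im[v-40:v+40,u-40:u+40],None,fx=7,fy=7,interpolation=2))
q=proj('scene',b2w([[-40,29,43],[-40,-29,43]]));print('bar ends closed',((q-[u,v]+[40.5,40.5])*7).round(0).tolist())"
```

```text
h 83.6 lat(+y) 136.1 z 230.1
t 22.55 pos [0.6239 0.2996 0.2301] F [-1.4  0.5 -0.5] T [0.05 0.14 0.02] w -0.001 yaw -8.98 xax [ 0.037  0.02  -0.999]
dx,dy,dz [149.7 139.3  27.3] twist -0.010
bar ends closed [[261.0, 395.0], [375.0, 354.0]]
```

View pics/f1.png

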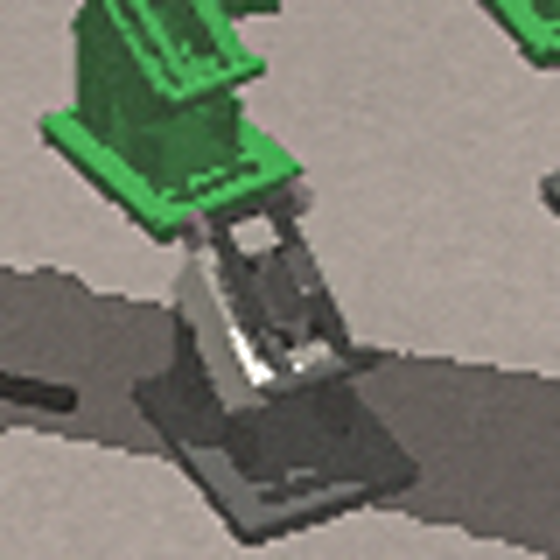

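View pics/f_scene.png

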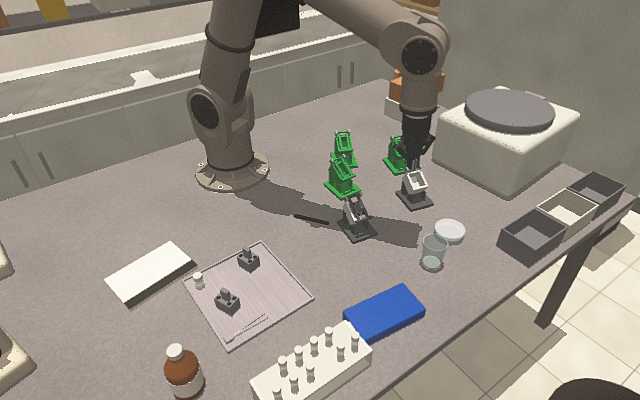

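View pics/f_top.png

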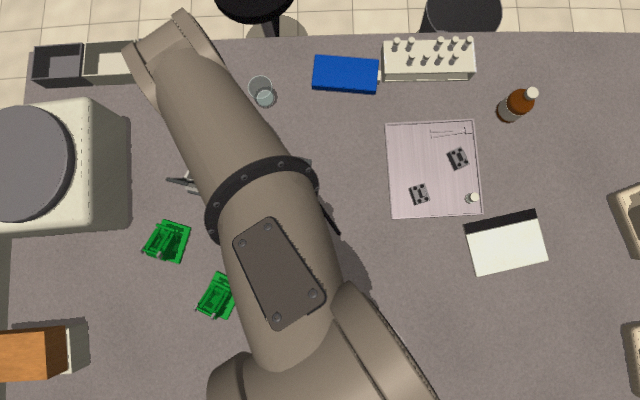

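The clamp is shut: the bar runs from crop (260,395) to (377,357), and the prediction is (261,395) to (375,354). The prongs pass beside the tab. The other two carriers stand upright on the tray, and the jar and tweezers are where they were. I'll move the arm clear of the spare and hand in.

Call:
drive_tool --motion '[{"dx": -20, "dy": 0, "dz": -15, "twist": 0, "claw": 1}, {"dx": -20, "dy": 0, "dz": -15, "twist": 0, "claw": 1}, {"dx": 0, "dy": 0, "dz": 0, "twist": 0, "claw": 1}, {"dx": 0, "dy": 0, "dz": 0, "twist": 0, "claw": 1}]'

```text
t: 22.98
ee_pos: [0.6526, 0.2833, 0.2702]
orientation: [[0.034, -0.162, -0.986], [0.013, -0.987, 0.163], [-0.999, -0.018, -0.031]]
ft_force: [-1.4, 0.2, -0.9]
width: -0.001
```

```bash
python3 -c "
from h import *
from bench import snapshot,job_done
a=cv2.imread('pics/top0.png');b=snapshot('top')
d=cv2.absdiff(a,b)[125:220,425:485].max(2);print('changed px around other carriers/jar/tweezers',(d>40).sum())
hz();print(read_state()['ft_force'])
print(job_done())"
```

```text
changed px around other carriers/jar/tweezers 0
h 114.7 lat(+y) 123.9 z 270.4
[ 0.30043784 -0.68957686 -0.52228536]
the job is handed in; nothing more can be done
None
```

The near-square carrier (46 x 44 mm by its footprint) went fully home in the bucket next to the tray, and its fork clamp is swung shut over it. The job is handed in at about 23 s.

- **Choosing and tilting:** I picked that carrier because the pocket measured about 45 x 45 mm in the pictures, so the other two were never tried. The tool can only point down, so I tilted the carrier in the grip against the tray's far rim, after a first attempt on the bucket rim only slid it in the grip.
- **Inserting:** I set it flush on the bucket mouth, slid it until it dropped in, then pressed it home and tamped the tab.
- **Clamp check:** The tab was at its home height to within about 1 mm before I closed the clamp. The bar stopped at z = 0.0766 m (expected 0.0763 m), and the last picture shows it within 3 crop px (under half an image pixel) of its closed position.
- **Tray check:** In the last top view no pixel changed in the window over the tray's right part (one of the two remaining carriers, jar and tweezers). The other remaining carrier, which that window did not cover, looks upright in place in the last pictures.
- **Doubt:** The closing push on the clamp peaked at about 43 N at the wrist. It was made by the fingertips, not the gripper's body, so I do not expect it to break the 40 N rule, but I cannot confirm how it is judged.

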